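# Lock fresh pocket books in the bench press

## Task

Put all the small leather pocket books lying on the bench into the bench press to dry. The press lock sticks: hold its key, press down and rock it to and fro until it drops home (do not force it round before that), turn it fully clockwise to unlock, raise the head fully with its side lever before you draw the bed right out, lay every book flat on the bed inside its rim and not on another book, slide the bed fully in, lower the head all the way with the lever, and turn the key back to lock it. Leave the other things on the bench where they are.

Things in the scene. Friction and masses are not known exactly. Their poses are not given: they have to be found in the camera images.
- book0_center (a point): Pocket book bound in brown leather, 80 x 50 mm and 15 mm thick, 70 g, lying flat on the bench. Point at its centre, 7.5 mm above its underside; x along the 80 mm length, y across the 50 mm width, z up. There are 2 to 4 of these alike; an absent one has no pose.
- book1_center (a point): Pocket book bound in brown leather, 80 x 50 mm and 15 mm thick, 70 g, lying flat on the bench. Point at its centre, 7.5 mm above its underside; x along the 80 mm length, y across the 50 mm width, z up. There are 2 to 4 of these alike; an absent one has no pose.
- book2_center (a point): Pocket book bound in brown leather, 80 x 50 mm and 15 mm thick, 70 g, lying flat on the bench. Point at its centre, 7.5 mm above its underside; x along the 80 mm length, y across the 50 mm width, z up. There are 2 to 4 of these alike; an absent one has no pose.
- book3_center (a point): Pocket book bound in brown leather, 80 x 50 mm and 15 mm thick, 70 g, lying flat on the bench. Point at its centre, 7.5 mm above its underside; x along the 80 mm length, y across the 50 mm width, z up. There are 2 to 4 of these alike; an absent one has no pose.
- key_sink (a joint): How far the key has sunk into its lock, m: 0 standing proud (as it starts), 0.010 home. It needs about 3 N of push and sinks only within about 0.07 rad of one hidden key angle, which lies anywhere between key_turn -0.38 and 0.38 and differs each time; elsewhere a push only gives 1 to 3 mm of springy play. Once home and turned away from there it cannot rise again.
- key_turn (a joint): Turn of the key, rad, growing clockwise seen from above. Proud it turns freely between about -0.5 and 0.5, where it meets a stop; home it turns on to 1.35, drawing the bolt that holds the bed by 10 mm per rad: the bed is free above about 1.15 and locked below 0.4. Turns with about 0.05 Nm.
- key_bow (a point): Centre of the key's black plastic bow, an upright flat plate 26 mm wide (this frame's x), 9 mm thick (y) and 30 mm tall (z, up), on a brass shank in the top of the grey lock case at the press's corner nearest the robot. The case is 60 x 60 mm and 80 mm high; the bow's underside stands 25 mm above it when proud and 15 mm when home. The key turns about the vertical line through this point.
- lever (a joint): Lever on the side of the press head, rad: 0 down (head on the books), 0.85 fully up, when the head stands 42 mm higher. It stays where it is left; about 7 N at the grip.
- lever_grip (a point): Middle of the lever's black round grip, 16 mm in diameter and 46 mm long, 115 mm from the pivot; y points from this point back to the pivot along the lever, x along the pivot axis, away from the press. The grip is 0.158 m above the bench when down and 0.252 m when up, clear all round.
- lever_pivot (a point): Pivot of the lever, 0.190 m above the bench; its axis is level, along this frame's x. Raising the grip swings it up about this axis.
- bed (a joint): Travel of the bed, m: 0 fully in under the head (and only there can it be locked), 0.205 fully out. It slides along -y of bed_floor with about 2 N.
- bed_floor (a point): Middle of the upper face of the aluminium bed, 62 mm above the bench. The flat floor inside the rim is 170 mm (x) by 200 mm (y); the rim stands 6 mm above it and is 5 mm thick. z up; -y is the way the bed slides out, to the pull bar.
- bed_handle (a point): Middle of the bed's steel pull bar, 12 mm in diameter and 100 mm long along this frame's x, 59 mm above the bench, 70 mm of free space between it and the bed's edge; free below.
- press: The grey bench press, fixed, 250 x 270 mm. Origin under its middle; -y is the side where the bed slides out, z up. A cross head on two columns at x = +-107 mm, y = 0 spans 250 mm in x and 130 mm in y at 165 to 220 mm height; the platen under it, 166 x 184 mm, comes down to 77 mm height, 15 mm above the bed floor.
- glue_jar: White glue jar, 60 mm in diameter, 75 mm tall, a bystander. Origin under its middle.
- weight: Dark steel binder's weight, 52 mm in diameter, 74 mm tall, a bystander. Origin under its middle.
- bone_folder: Cream bone folder, 150 x 22 x 5 mm, lying flat, a bystander. Origin under its middle.
- awl: Awl with a wooden handle, 150 mm long, lying down, a bystander.
Things that resemble listed ones, but are neither listed nor needed, are in the scene too. Leave any green or yellow look-alike of the part that bears book1_center alone. What is shaped like the part that bears book0_center but purple or red is not meant.

How it is judged (in metres and radians):
On the way, in this order (a step that is already met when the one before it is completed fails the run):
1. the key has dropped home in the lock (sunk more than 8 mm) (value of joint key_sink above 0.008 m), for 0.1 s.
2. the key is turned clockwise to unlock (past 1.15 rad) (value of joint key_turn above 1.15 rad), for 0.1 s.
3. the head is raised (lever above 0.65 rad) and the bed drawn out (over 0.17 m) (value of joint lever above 0.65 rad and value of joint bed above 0.17 m), for 0.2 s.
4. every book lies flat on the drawn-out bed, inside its rim (value of joint bed above 0.13 m and x of book0_center in the frame of bed_floor between -0.085 and 0.085 m and y of book0_center in the frame of bed_floor between -0.1 and 0.1 m and z of book0_center in the frame of bed_floor between 0.004 and 0.011 m and angle between each of book0_center, book1_center, book2_center, book3_center's own z axis and vertical below 0.08 rad and x of book1_center in the frame of bed_floor between -0.085 and 0.085 m and y of book1_center in the frame of bed_floor between -0.1 and 0.1 m and z of book1_center in the frame of bed_floor between 0.004 and 0.011 m and x of book2_center in the frame of bed_floor between -0.085 and 0.085 m and y of book2_center in the frame of bed_floor between -0.1 and 0.1 m and z of book2_center in the frame of bed_floor between 0.004 and 0.011 m and x of book3_center in the frame of bed_floor between -0.085 and 0.085 m and y of book3_center in the frame of bed_floor between -0.1 and 0.1 m and z of book3_center in the frame of bed_floor between 0.004 and 0.011 m), for 0.3 s.
5. the bed is slid in under the raised head with the books on it (value of joint bed below 0.008 m and value of joint lever above 0.5 rad and x of book0_center in the frame of bed_floor between -0.085 and 0.085 m and y of book0_center in the frame of bed_floor between -0.1 and 0.1 m and z of book0_center in the frame of bed_floor between 0.004 and 0.011 m and angle between each of book0_center, book1_center, book2_center, book3_center's own z axis and vertical below 0.08 rad and x of book1_center in the frame of bed_floor between -0.085 and 0.085 m and y of book1_center in the frame of bed_floor between -0.1 and 0.1 m and z of book1_center in the frame of bed_floor between 0.004 and 0.011 m and x of book2_center in the frame of bed_floor between -0.085 and 0.085 m and y of book2_center in the frame of bed_floor between -0.1 and 0.1 m and z of book2_center in the frame of bed_floor between 0.004 and 0.011 m and x of book3_center in the frame of bed_floor between -0.085 and 0.085 m and y of book3_center in the frame of bed_floor between -0.1 and 0.1 m and z of book3_center in the frame of bed_floor between 0.004 and 0.011 m), for 0.2 s.
6. the head is lowered onto the books (lever below 0.12 rad) (value of joint lever below 0.12 rad and value of joint bed below 0.008 m), for 0.2 s.
At the end, for the whole second after the job is handed in: Every book lies flat on the bed inside its rim (centre within 85 x 100 mm of the bed's middle, 4 to 11 mm above its floor, tilted under 0.08 rad), the bed is fully in (under 8 mm), the lever down (under 0.12 rad) and the key home and turned back (under 0.4 rad) (all of step 6 and x of book0_center in the frame of bed_floor between -0.085 and 0.085 m and y of book0_center in the frame of bed_floor between -0.1 and 0.1 m and z of book0_center in the frame of bed_floor between 0.004 and 0.011 m and angle between each of book0_center, book1_center, book2_center, book3_center's own z axis and vertical below 0.08 rad and x of book1_center in the frame of bed_floor between -0.085 and 0.085 m and y of book1_center in the frame of bed_floor between -0.1 and 0.1 m and z of book1_center in the frame of bed_floor between 0.004 and 0.011 m and x of book2_center in the frame of bed_floor between -0.085 and 0.085 m and y of book2_center in the frame of bed_floor between -0.1 and 0.1 m and z of book2_center in the frame of bed_floor between 0.004 and 0.011 m and x of book3_center in the frame of bed_floor between -0.085 and 0.085 m and y of book3_center in the frame of bed_floor between -0.1 and 0.1 m and z of book3_center in the frame of bed_floor between 0.004 and 0.011 m and value of joint key_turn below 0.4 rad and value of joint key_sink above 0.005 m); the robot touches nothing.
It fails at once if the bed is slid out while the head is down (lever under 0.3 rad) (value of joint bed above 0.03 m and value of joint lever below 0.3 rad).
It fails at once if the key is forced round (past 0.8 rad) before it has dropped home (value of joint key_turn above 0.8 rad and value of joint key_sink below 0.005 m).
It fails at once if a bystander is shifted more than 40 mm (distance of any of glue_jar, weight, bone_folder, awl from where it was at the start of the episode above 0.04 m).
Of book0, book1, book2, book3 only 2 to 4 are there at a start; the rules pass over those that are not, and their reading is None.
At some moment in a run one of book0, book1, book2, book3 may be knocked a few centimetres aside while the robot is not near it.
Once in a run the grip may slacken for a moment while it holds something.
It also fails if it takes over 210 s, if anything falls off the work surface, if the arm or the gripper's body presses on something with over 40 N, if the wrist force passes 120 N, or if a joint passes its speed limit or range.

## Robot

A 7-joint arm with a two-finger parallel gripper is mounted at the origin on the work surface. World frame = base frame: x ahead of the robot, y to its left, z up, the work surface at z = 0. Lengths are in m, angles in degrees, forces in N, time in s.
With the tool pointing down it reaches from about 0.425 to 0.925 m from the base axis. Payload 6.8 kg.
Tool frame: the origin (TCP) lies midway between the tips of the shut fingers; the grasp point (between the pads) lies 19 mm behind it; z points along the fingers, y is the line along which they close (so a half turn about z gives the same grasp; the last joint's range is limited). The gripper opens to 88 mm and grips with 3 to 60 N. Pads are 20 mm wide; open, the fingers measure 115 mm over their backs; the gripper's body (75 mm by 178 mm) begins 61 mm behind the grasp point.
Start: joints at [-82.454, 27.33, 1.283, 89.118, -0.659, 63.558, -4.761], TCP at [0.16, 0.656, 0.223] pointing down, gripper open.
Joint ranges: [-169.35, 169.35], [-19.33, 120.38], [-80.79, 83.38], [13.8, 139.57], [-78.32, 258.32], [9.67, 109.79], [-169.56, 169.56]. Speed limits (degrees/s): [136.94, 136.94, 180, 180, 180, 180, 180].

## Interface

Orientations are given as [roll, pitch, yaw] about the fixed x, y, z axes, in that order (R = Rz(yaw) Ry(pitch) Rx(roll)).
In Python, from station import r, imaging gives the robot as it stands. The module is installed in compiled form; this text tells all that it offers.
- The arm moves only by the tool play_rows, never from a script. Its argument "moves" is a list of rows, each an object of numbers: "ax", "ay", "az": the turn, a rotation vector about the tool's x, y, z in units of 0.1 rad (1.0 is 0.1 rad); "x", "y", "z": the shift along the tool's x, y, z in units of 100 mm (1.0 is 100 mm); "grip": the opening, from -1 (shut) to 1 (fully open). In form: [{"ax": .., "ay": .., "az": .., "x": .., "y": .., "z": .., "grip": ..}, ...]. A call has 1 to 12 rows; each row shifts and turns the commanded pose from where the row before left it, along the tool's axes as they then stand; what a row does not reach is not made up. A row lasts 1/10 s, in which the tool goes at most 50 mm and 8.59 degrees, less where a joint would pass 70% of its speed; a pose out of reach is approached as far as the arm can. A call with a number of a shift or a turn outside -1 to 1 is refused whole. A call with a gripper value outside its range is refused whole. The fingers move at their own pace and stop on an object; "force" is the grip in N (left out, the last holds). Time passes only in rows, so rows that do not move let the fingers close. It gives the time, the measured TCP pose, the force, the opening and the grip force at its end, in the units of the state.
- r.get_state(): the state, without advancing time (a new reading comes with each control period).
- imaging.get_image(name): name is "scene" or "top"; returns a dict with "pixels" (384x512x3 uint8, red, green, blue), "range_z" (384x512 float32, m along the optical axis (not along the pixel's ray), 0 where there is no reading), "fov_y" (degrees; the focal length in pixels is half the picture's height over the tangent of half this angle, whatever the lens; pixels are square), "cx", "cy" (the principal point, pixels), "extrinsics" (4x4, takes a point from world to camera coordinates). Camera axes: x right, y down, z forward; pixel columns grow to the right and rows downward; lengths in m; the calibration is good to about 2 mm. A picture is of the moment at which its call begins.
- r.finish_job(): hands the job in; it is judged then, once.
The state is a dict: "clock": time; "joint_positions": joint angles; "qvel": joint speeds; "tau": joint torques, N m; "ee_pos": TCP position; "tcp_rot": TCP orientation; "force": force on the tool from outside, world axes, zero at the start; "wrist_torque": the same for the moment, N m; "opening": finger opening in m; "grasp_force": force on a finger pad.
Only numpy, scipy, OpenCV 4.12 (cv2) and the standard library are available. Lean on these libraries where they do the work, as an engineer would, in place of code of your own. Each camera call takes 0.05 s, during which the arm holds its last target. There are 200 camera calls.

## Working session

There is one attempt and no reset: what is moved stays moved. The work goes in short steps, Python scripts to look and compute and a tool call to move; the robot and the scene stay as the last step left them, time stands still between calls to the robot, and variables do not carry over. Pictures are saved under pics/ and viewed, at most 14 in all, crops included, and the job is handed in when it is done.

Besides the shell and the picture viewer there is one more tool, called after ">>>" in YAML: its name, and indented under it one key for each argument. play_rows: Moves the arm, as the interface text tells. Shifts and turns lie within -1 to 1; 1 stands for 100 mm of shift or 0.1 rad of turn. Its arguments: {"type":"object","properties":{"moves":{"type":"array"},"force":{"type":"number"}},"required":["moves"]}

```bash
mkdir -p pics; cat > h.py <<'E'
import numpy as np, cv2
from station import r, imaging
def get(n):
    d=imaging.get_image(n); h=d['pixels'].shape[0]
    d['f']=h/2/np.tan(np.radians(d['fov_y'])/2); d['Ti']=np.linalg.inv(np.array(d['extrinsics'])); return d
def cloud(d):
    z=d['range_z']; v,u=np.mgrid[:z.shape[0],:z.shape[1]]
    p=np.stack([(u-d['cx'])/d['f']*z,(v-d['cy'])/d['f']*z,z],-1)
    return p@d['Ti'][:3,:3].T+d['Ti'][:3,3]
def ray(d,u,v,zp):
    c=d['Ti'][:3,:3]@np.array([(u-d['cx'])/d['f'],(v-d['cy'])/d['f'],1]); o=d['Ti'][:3,3]
    return o+c*(zp-o[2])/c[2]
def save(d,name): cv2.imwrite('pics/'+name,cv2.cvtColor(d['pixels'],cv2.COLOR_RGB2BGR))
E
python3 - <<'E'
from h import *
print(r.get_state())
for n in ('scene','top'):
    d=get(n); save(d,n+'0.png'); print(n,d['fov_y'],d['cx'],d['cy'],d['Ti'].round(3).tolist())
E
```

```text
{'clock': 0.0, 'joint_positions': array([-82.4547712 ,  27.373578  ,   1.28023195,  89.17723565,
        -0.65938936,  63.55801834,  -4.7628349 ]), 'qvel': array([ 0.07322494,  0.03027558,  0.02703778,  0.00155497, -0.10935714,
       -0.00098285,  0.00790807]), 'tau': array([-1.25487537e-05, -5.82835114e+01,  1.53440148e+00, -2.72623247e+01,
       -5.44485846e-02,  1.67736481e-02,  1.52033972e-04]), 'ee_pos': array([0.16018411, 0.65510358, 0.22171569]), 'tcp_rot': array([-1.79898762e+02,  7.14597626e-03,  1.66260347e+02]), 'force': array([ 0.16668432,  0.48526539, -1.66898924]), 'wrist_torque': array([ 0.03777685,  0.02048073, -0.02172383]), 'grasp_force': 0.0, 'opening': 0.08804694883658429}
scene 49.0932555379512 264.6392564602124 187.9342894557494 [[-0.681, 0.508, -0.527, 1.149], [0.732, 0.465, -0.497, 0.574], [-0.007, -0.725, -0.689, 0.983], [0.0, 0.0, 0.0, 1.0]]
top 45.303972777895986 249.0894459382779 196.99335057362512 [[0.005, -0.991, 0.135, 0.328], [-1.0, -0.006, -0.009, -0.033], [0.01, -0.135, -0.991, 1.427], [0.0, 0.0, 0.0, 1.0]]
```

View pics/scene0.png

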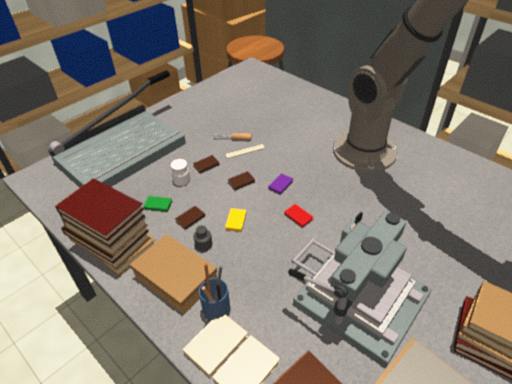

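View pics/top0.png

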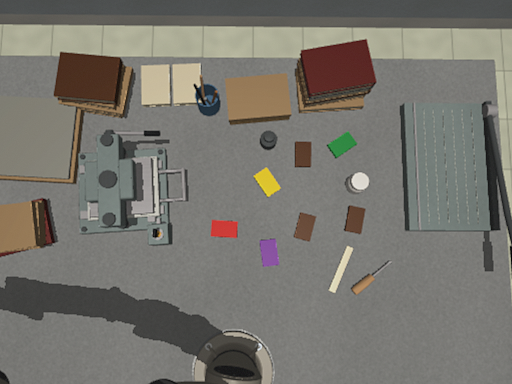

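The top view shows three brown books at about (303,154), (305,226) and (355,219). The press sits at about (124,185), with its key at (157,233), pull bar at (184,186) and lever grip at (152,133). Next I'll measure these.

```bash
python3 - <<'E'
from h import *
d=get('top'); P=cloud(d); img=d['pixels']; hsv=cv2.cvtColor(img,cv2.COLOR_RGB2HSV)
def rect(name,mask,zp=None,amin=60,amax=3000):
    n,l,s,c=cv2.connectedComponentsWithStats(mask.astype(np.uint8))
    for i in range(1,n):
        if not amin<s[i,4]<amax: continue
        m=l==i; z=np.median(P[m][:,2]); zz=z if zp is None else zp
        v,u=np.nonzero(m); Q=np.array([ray(d,a,b,zz)[:2] for a,b in zip(u,v)],np.float32)
        (c0,wh,an)=cv2.minAreaRect(Q)
        if wh[0]<wh[1]: wh=wh[::-1]; an+=90
        print(name,'px',c[i].round(),'c',np.round(c0,4),'size',np.round(wh,3),'long-axis deg',round((an+90)%180-90,1),'z',round(float(z),4), 'hsv',np.median(hsv[m],0))
h,s,v=[hsv[...,i].astype(int) for i in range(3)]
X,Y,Z=P[...,0],P[...,1],P[...,2]
reg=(Y<0.25)&(X>0.2)&(X<0.9)&(Y>-0.35)&(Z<0.03)&(Z>0.005)
rect('any',cv2.morphologyEx((reg&(s>60)).astype(np.uint8),cv2.MORPH_OPEN,np.ones((3,3))),0.015)
pr=(Y>0.1)&(Y<0.6)&(X>0.2)&(X<0.8)
for lo,hi,t in ((.05,.07,'5-7'),(.075,.09,'case'),(.09,.145,'key'),(.14,.18,'14-18'),(.18,.26,'head')):
    rect(t,cv2.morphologyEx((pr&(Z>lo)&(Z<hi)).astype(np.uint8),cv2.MORPH_OPEN,np.ones((2,2))),amin=15)
print('dark high pts'); 
m=pr&(v<60)&(Z>.1); rect('dark',m,amin=10)
cv2.imwrite('pics/crop1.png',cv2.cvtColor(cv2.resize(img[110:260,60:210],None,fx=4,fy=4,interpolation=cv2.INTER_CUBIC),cv2.COLOR_RGB2BGR))
E
```

```text
any px [338. 145.] c [ 0.6888 -0.3334] size [0.065 0.052] long-axis deg -55.7 z 0.015 hsv [ 66. 164. 137.]
any px [303. 153.] c [ 0.6603 -0.2135] size [0.075 0.047] long-axis deg -0.5 z 0.0153 hsv [ 11. 130.  91.]
any px [267. 181.] c [ 0.5709 -0.1008] size [0.081 0.051] long-axis deg 33.5 z 0.0152 hsv [ 26. 202. 221.]
any px [305. 226.] c [ 0.4316 -0.2172] size [0.077 0.048] long-axis deg -14.5 z 0.0151 hsv [ 11. 114. 106.]
any px [224. 228.] c [0.4251 0.0298] size [0.08 0.05] long-axis deg 85.9 z 0.015 hsv [  1. 186. 204.]
any px [269. 252.] c [ 0.3526 -0.1081] size [0.079 0.049] long-axis deg 8.0 z 0.0151 hsv [141. 123. 161.]
5-7 px [106. 109.] c [0.7861 0.4084] size [0.137 0.026] long-axis deg 88.1 z 0.0551 hsv [ 16. 106. 139.]
5-7 px [165. 190.] c [0.5299 0.1982] size [0.198 0.124] long-axis deg -9.0 z 0.0617 hsv [ 23.  12. 151.]
5-7 px [ 44. 220.] c [0.4406 0.5652] size [0.126 0.018] long-axis deg 12.1 z 0.0539 hsv [ 16. 106.  59.]
5-7 px [160. 221.] c [0.4414 0.2202] size [0.012 0.009] long-axis deg 1.7 z 0.0599 hsv [  9.    9.5 112. ]
case px [107. 105.] c [0.793  0.3893] siz
[... 845 characters left out ...]
0.076 0.015] long-axis deg -89.6 z 0.1638 hsv [30.  9. 36.]
dark high pts
dark px [152. 133.] c [0.6812 0.2312] size [0.042 0.012] long-axis deg -89.6 z 0.1639 hsv [100.   9.  30.]
dark px [121. 149.] c [0.633  0.3057] size [0.062 0.014] long-axis deg 2.5 z 0.1934 hsv [80. 17. 50.]
dark px [110. 143.] c [0.6379 0.3303] size [0.023 0.006] long-axis deg -42.6 z 0.2198 hsv [60.  6. 52.]
dark px [128. 199.] c [0.5045 0.2774] size [0.176 0.037] long-axis deg -14.7 z 0.1928 hsv [80. 19. 51.]
dark px [ 35. 223.] c [0.4288 0.5668] size [0.126 0.006] long-axis deg 9.7 z 0.1069 hsv [ 17. 100.  52.]
dark px [155. 233.] c [0.403  0.2182] size [0.02  0.011] long-axis deg 1.9 z 0.1335 hsv [105.  20.  28.]
```

View pics/crop1.png

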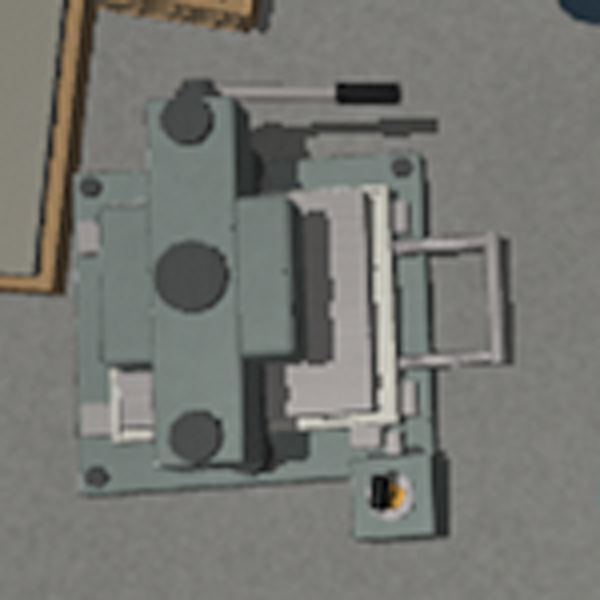

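The crop shows the press almost square to the axes. The key bow is at crop (380,490), the lever grip at (370,93) and the pull bar at (497,300). One more measurement gets the press outline, the pull bar, the third book and a bearing for the gripper.

```bash
cat >> h.py <<'E'
def rects(d,P,mask,zp=None,amin=60,amax=30000):
    out=[]; n,l,s,c=cv2.connectedComponentsWithStats(mask.astype(np.uint8))
    for i in range(1,n):
        if not amin<s[i,4]<amax: continue
        m=l==i; z=float(np.median(P[m][:,2])); v,u=np.nonzero(m)
        Q=np.array([ray(d,a,b,z if zp is None else zp)[:2] for a,b in zip(u,v)],np.float32)
        c0,wh,an=cv2.minAreaRect(Q)
        if wh[0]<wh[1]: wh=wh[::-1]; an+=90
        out.append((c[i].round(),np.round(c0,4),np.round(wh,3),round((an+90)%180-90,1),round(z,4)))
    return out
def books(d,P):
    hsv=cv2.cvtColor(d['pixels'],cv2.COLOR_RGB2HSV); h,s,v=[hsv[...,i].astype(int) for i in range(3)]
    X,Y,Z=P[...,0],P[...,1],P[...,2]
    m=(X>.2)&(X<.76)&(Y>-.5)&(Y<.3)&(Z<.1)&(Z>.008)&(h>5)&(h<18)&(s>60)&(v<150)
    return [b for b in rects(d,P,cv2.morphologyEx(m.astype(np.uint8),cv2.MORPH_OPEN,np.ones((3,3)))) if b[2][1]>.035]
def to(p,rot):
    """tool-frame shift (100 mm units) and turn (0.1 rad units) from the measured pose to a target"""
    from scipy.spatial.transform import Rotation as R
    s=r.get_state(); A=R.from_euler('xyz',s['tcp_rot'],degrees=True); B=R.from_euler('xyz',rot,degrees=True)
    print('shift',(A.inv().apply(np.array(p)-s['ee_pos'])*10).round(3),'turn',((A.inv()*B).as_rotvec()*10).round(3),'at',s['ee_pos'].round(4),s['tcp_rot'].round(2),'F',s['force'].round(1),'open',round(s['opening'],4),'grip',round(s['grasp_force'],1),'t',round(s['clock'],2))
E
python3 - <<'E'
from h import *
d=get('top'); P=cloud(d); X,Y,Z=P[...,0],P[...,1],P[...,2]
for b in books(d,P): print('book',b)
pr=(Y>0.1)&(Y<0.52)&(X>0.36)&(X<0.74)
for t,m in (('head',pr&(Z>.21)&(Z<.228)),('plate',pr&(Z>.006)&(Z<.2)),('bar',pr&(Z>.05)&(Z<.07)&(Y<.175)),('knobs',pr&(Z>.228))):
    for b in rects(d,P,m,amin=25): print(t,b)
# bar rows: y vs x
m=pr&(Z>.05)&(Z<.07)&(Y<.175); v,u=np.nonzero(m); q=P[m]
k=q[:,1]<q[:,1].min()+.014; print('bar',q[k].mean(0),q[k].min(0),q[k].max(0),len(q))
m=pr&(Z>.15)&(Z<.18)&(X>.66); q=P[m]; print('lever',q.min(0),q.max(0))
k=pr&(Z>.18)&(X>.62); print('headzmax',Z[pr].max())
s=get('scene'); Q=cloud(s); m=(Q[...,0]>.3)&(Q[...,0]<.76)&(Q[...,1]<.1)&(Q[...,2]>.008)&(Q[...,2]<.03)
for b in books(s,Q): print('scene book',b)
E
```

```text
book (array([303., 154.]), array([ 0.6602, -0.2134]), array([0.075, 0.047]), -0.8, 0.0151)
book (array([355., 219.]), array([ 0.4548, -0.3726]), array([0.077, 0.049]), -11.0, 0.0153)
book (array([305., 226.]), array([ 0.4314, -0.2172]), array([0.078, 0.048]), -14.5, 0.0151)
head (array([109., 179.]), array([0.5412, 0.3293]), array([0.251, 0.128]), 3.0, 0.215)
plate (array([128., 190.]), array([0.5499, 0.3402]), array([0.403, 0.321]), 81.0, 0.0512)
plate (array([140., 132.]), array([0.683 , 0.2775]), array([0.144, 0.017]), 88.0, 0.1706)
bar (array([182., 184.]), array([0.5543, 0.1588]), array([0.101, 0.03 ]), 1.5, 0.0634)
bar [0.54900064 0.15055279 0.06367279] [0.50460224 0.14236711 0.05248037] [0.6050203  0.15617208 0.0693615 ] 172
lever [0.66107757 0.20772449 0.15325191] [0.69176255 0.3111095  0.17958537]
headzmax 0.2316070055924091
scene book (array([206., 163.]), array([ 0.4554, -0.3662]), array([0.08 , 0.058]), -11.4, 0.0153)
scene book (array([241., 180.]), array([ 0.4319, -0.214 ]), array([0.081, 0.054]), -10.7, 0.0156)
scene book (array([190., 216.]), array([ 0.66  , -0.2091]), array([0.08 , 0.056]), -1.1, 0.0152)
```

```bash
cat >> h.py <<'E'
def pose(psi,lean=0):
    from scipy.spatial.transform import Rotation as R
    B=R.from_euler('xyz',[180,0,psi],degrees=True)*R.from_rotvec([0,np.radians(lean),0])
    return B.as_euler('xyz',degrees=True), B.as_matrix()[:,2]
def tog(g,psi,lean=0,back=.019):
    e,z=pose(psi,lean); to(np.array(g)+back*z,e)
E
python3 - <<'E'
from h import *
tog([.402,.218,.32],92.5)
E
```

```text
shift [-3.387 -3.676 -0.785] turn [-7.0000e-03  6.0000e-03  1.2874e+01] at [0.1603 0.6554 0.2222] [-179.95    0.    166.26] F [ 0.3 -0.2 -0.5] open 0.0879 grip 0.0 t 0.25
```

>>> play_rows:
  moves:
    - {"z": -0.4}
    - {"z": -0.4}
    - {"z": -0.3, "grip": 0.1}

```text
validation failed for argument at $.mo...
```

>>> play_rows:
  moves:
    - {"ax": 0, "ay": 0, "az": 0, "x": 0, "y": 0, "z": -0.4, "grip": 0.0}
    - {"ax": 0, "ay": 0, "az": 0, "x": 0, "y": 0, "z": -0.4, "grip": 0.0}
    - {"ax": 0, "ay": 0, "az": 0, "x": 0, "y": 0, "z": -0.4, "grip": 0.0}

```text
clock: 0.55
ee_pos: [0.1603, 0.6553, 0.3438]
tcp_rot: [-179.9, 0.0, 166.3]
force: [-0.6, 0.7, -0.2]
opening: 0.0672
grasp_force: 0.0
```

>>> play_rows:
  moves:
    - {"ax": 0, "ay": 0, "az": 0, "x": -0.28, "y": -0.3, "z": 0, "grip": 0}
    - {"ax": 0, "ay": 0, "az": 0, "x": -0.28, "y": -0.3, "z": 0, "grip": 0}
    - {"ax": 0, "ay": 0, "az": 0, "x": -0.28, "y": -0.3, "z": 0, "grip": 0}
    - {"ax": 0, "ay": 0, "az": 0, "x": -0.28, "y": -0.3, "z": 0, "grip": 0}
    - {"ax": 0, "ay": 0, "az": 0, "x": -0.28, "y": -0.3, "z": 0, "grip": 0}
    - {"ax": 0, "ay": 0, "az": 0, "x": -0.28, "y": -0.3, "z": 0, "grip": 0}
    - {"ax": 0, "ay": 0, "az": 0, "x": -0.28, "y": -0.3, "z": 0, "grip": 0}
    - {"ax": 0, "ay": 0, "az": 0, "x": -0.28, "y": -0.3, "z": 0, "grip": 0}
    - {"ax": 0, "ay": 0, "az": 0, "x": -0.28, "y": -0.3, "z": 0, "grip": 0}
    - {"ax": 0, "ay": 0, "az": 0, "x": -0.28, "y": -0.3, "z": 0, "grip": 0}
    - {"ax": 0, "ay": 0, "az": 0, "x": -0.28, "y": -0.3, "z": 0, "grip": 0}
    - {"ax": 0, "ay": 0, "az": 0, "x": -0.28, "y": -0.3, "z": 0, "grip": 0}

```text
clock: 1.75
ee_pos: [0.4017, 0.2245, 0.3428]
tcp_rot: [180.0, 0.0, 166.3]
force: [0.5, 0.7, 1.0]
opening: 0.0441
grasp_force: 0.0
```

>>> play_rows:
  moves:
    - {"ax": 0, "ay": 0, "az": 1, "x": 0, "y": 0, "z": 0, "grip": 0}
    - {"ax": 0, "ay": 0, "az": 1, "x": 0, "y": 0, "z": 0, "grip": 0}
    - {"ax": 0, "ay": 0, "az": 1, "x": 0, "y": 0, "z": 0, "grip": 0}
    - {"ax": 0, "ay": 0, "az": 1, "x": 0, "y": 0, "z": 0, "grip": 0}
    - {"ax": 0, "ay": 0, "az": 1, "x": 0, "y": 0, "z": 0, "grip": 0}
    - {"ax": 0, "ay": 0, "az": 1, "x": 0, "y": 0, "z": 0, "grip": 0}
    - {"ax": 0, "ay": 0, "az": 1, "x": 0, "y": 0, "z": 0, "grip": 0}
    - {"ax": 0, "ay": 0, "az": 1, "x": 0, "y": 0, "z": 0, "grip": 0}
    - {"ax": 0, "ay": 0, "az": 1, "x": 0, "y": 0, "z": 0, "grip": 0}
    - {"ax": 0, "ay": 0, "az": 1, "x": 0, "y": 0, "z": 0, "grip": 0}
    - {"ax": 0, "ay": 0, "az": 1, "x": 0, "y": 0, "z": 0, "grip": 0}
    - {"ax": 0, "ay": 0, "az": 1, "x": 0, "y": 0, "z": 0, "grip": 0}

```text
clock: 2.95
ee_pos: [0.4011, 0.2261, 0.3427]
tcp_rot: [-180.0, -0.0, 97.3]
force: [0.8, 0.1, -0.6]
opening: 0.044
grasp_force: 0.0
```

>>> play_rows:
  moves:
    - {"ax": 0, "ay": 0, "az": 0.87, "x": 0, "y": 0, "z": 0, "grip": 0}
    - {"ax": 0, "ay": 0.88, "az": 0, "x": 0, "y": 0, "z": 0, "grip": 0}
    - {"ax": 0, "ay": 0.87, "az": 0, "x": 0, "y": 0, "z": 0, "grip": 0}
    - {"ax": 0, "ay": 0.87, "az": 0, "x": 0, "y": 0, "z": 0, "grip": 0}
    - {"ax": 0, "ay": 0.87, "az": 0, "x": 0, "y": 0, "z": 0, "grip": 0}
    - {"ax": 0, "ay": 0.87, "az": 0, "x": 0, "y": 0, "z": 0, "grip": 0}
    - {"ax": 0, "ay": 0.87, "az": 0, "x": 0, "y": 0, "z": 0, "grip": 0}

```text
clock: 3.65
ee_pos: [0.4014, 0.2259, 0.3432]
tcp_rot: [179.9, -30.2, 92.5]
force: [0.0, -0.0, 0.4]
opening: 0.0437
grasp_force: 0.0
```

```bash
python3 - <<'E'
from h import *
tog([.402,.218,.12],92.5,30); print(r.get_state()['joint_positions'].round(1))
E
```

```text
shift [-1.193e+00 -1.000e-03  2.079e+00] turn [ 0.015 -0.036  0.004] at [0.4014 0.2259 0.3432] [179.9  -30.21  92.53] F [ 0.  -0.   0.4] open 0.0437 grip 0.0 t 3.65
[-48.4  -5.1  30.3 118.4 -30.6  60.9  -1.6]
```

>>> play_rows:
  moves:
    - {"ax": 0, "ay": 0, "az": 0, "x": -0.2, "y": 0, "z": 0.345, "grip": 0}
    - {"ax": 0, "ay": 0, "az": 0, "x": -0.2, "y": 0, "z": 0.345, "grip": 0}
    - {"ax": 0, "ay": 0, "az": 0, "x": -0.2, "y": 0, "z": 0.345, "grip": 0}
    - {"ax": 0, "ay": 0, "az": 0, "x": -0.2, "y": 0, "z": 0.345, "grip": 0}

```text
clock: 4.05
ee_pos: [0.4013, 0.2257, 0.1822]
tcp_rot: [179.9, -30.0, 92.6]
force: [1.5, 1.1, -0.2]
opening: 0.0438
grasp_force: 0.0
```

```bash
python3 - <<'E'
from h import *
tog([.402,.218,.12],92.5,30)
for n in ('top','scene'):
    d=get(n); i=d['pixels']; c=i[130:270,80:230] if n=='top' else i[130:290,280:440]
    cv2.imwrite(f'pics/k_{n}.png',cv2.cvtColor(cv2.resize(c,None,fx=3,fy=3),cv2.COLOR_RGB2BGR))
a=cv2.imread('pics/k_top.png'); b=cv2.imread('pics/k_scene.png'); hh=max(len(a),len(b))
p=lambda x: cv2.copyMakeBorder(x,0,hh-len(x),0,0,cv2.BORDER_CONSTANT)
cv2.imwrite('pics/k2.png',cv2.resize(np.hstack([p(a),p(b)]),None,fx=.84,fy=.84))
E
```

```text
shift [-0.378  0.003  0.69 ] turn [0.012 0.002 0.009] at [0.4013 0.2257 0.1822] [179.9  -29.99  92.56] F [ 1.5  1.1 -0.2] open 0.0438 grip 0.0 t 4.05
```

View pics/k2.png

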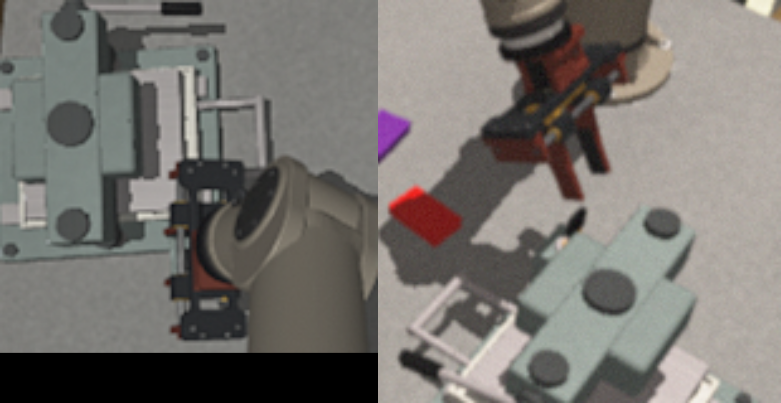

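The left view (top) shows the gripper body lying along world x, clear of the press head. The right view (scene) shows the fingers about to straddle the key. I'll descend and grip.

>>> play_rows:
  moves:
    - {"ax": 0, "ay": 0, "az": 0, "x": -0.19, "y": 0, "z": 0.345, "grip": 0}
    - {"ax": 0, "ay": 0, "az": 0, "x": -0.19, "y": 0, "z": 0.345, "grip": 0}
    - {"ax": 0, "ay": 0, "az": 0, "x": 0, "y": 0, "z": 0, "grip": -1}
    - {"ax": 0, "ay": 0, "az": 0, "x": 0, "y": 0, "z": 0, "grip": -1}
    - {"ax": 0, "ay": 0, "az": 0, "x": 0, "y": 0, "z": 0, "grip": -1}
    - {"ax": 0, "ay": 0, "az": 0, "x": 0, "y": 0, "z": 0, "grip": -1}
  force: 40

```text
clock: 4.75
ee_pos: [0.4023, 0.2279, 0.1068]
tcp_rot: [179.8, -30.1, 92.6]
force: [-0.7, -1.9, 2.1]
opening: 0.0257
grasp_force: 40.0
```

```bash
python3 - <<'E'
from h import *
tog([.402,.218,.12],92.5,30); print(r.get_state()['wrist_torque'])
E
```

```text
shift [-0.019 -0.007  0.026] turn [ 0.027 -0.017  0.02 ] at [0.4023 0.2279 0.1068] [179.78 -30.1   92.63] F [-0.7 -1.9  2.1] open 0.0257 grip 40.0 t 4.75
[-0.62759586  0.16496115  0.07872566]
```

>>> play_rows:
  moves:
    - {"ax": 0, "ay": 0, "az": 0, "x": -0.02, "y": 0, "z": 0.035, "grip": -1}
    - {"ax": 0, "ay": 0, "az": 0, "x": -0.01, "y": 0, "z": 0.017, "grip": -1}
    - {"ax": 0, "ay": 0, "az": 0, "x": 0, "y": 0, "z": 0, "grip": -1}

```text
clock: 5.05
ee_pos: [0.4019, 0.229, 0.1031]
tcp_rot: [179.9, -30.5, 92.6]
force: [-10.0, -10.6, 38.2]
opening: 0.0259
grasp_force: 40.0
```

>>> play_rows:
  moves:
    - {"ax": 0, "ay": 0, "az": 0, "x": 0.015, "y": 0, "z": -0.026, "grip": -1}
    - {"ax": 0, "ay": 0, "az": 0, "x": 0, "y": 0, "z": 0, "grip": -1}
  force: 55

```text
clock: 5.25
ee_pos: [0.4019, 0.2287, 0.1041]
tcp_rot: [179.8, -30.2, 92.6]
force: [-4.0, -2.5, 14.3]
opening: 0.0251
grasp_force: 55.0
```

>>> play_rows:
  moves:
    - {"ax": -0.25, "ay": 0, "az": 0.433, "x": 0, "y": 0.005, "z": 0, "grip": -1}
    - {"ax": -0.25, "ay": 0, "az": 0.433, "x": 0, "y": 0.005, "z": 0, "grip": -1}
    - {"ax": 0, "ay": 0, "az": 0, "x": 0, "y": 0, "z": 0, "grip": -1}

```text
clock: 5.55
ee_pos: [0.4026, 0.2286, 0.1033]
tcp_rot: [179.9, -30.2, 86.8]
force: [0.4, 2.5, 5.2]
opening: 0.0262
grasp_force: 55.0
```

>>> play_rows:
  moves:
    - {"ax": -0.25, "ay": 0, "az": 0.433, "x": 0, "y": 0.005, "z": 0, "grip": -1}
    - {"ax": 0, "ay": 0, "az": 0, "x": 0, "y": 0, "z": 0, "grip": -1}

```text
clock: 5.75
ee_pos: [0.4029, 0.2285, 0.1025]
tcp_rot: [179.9, -30.1, 84.0]
force: [-0.8, 2.1, 1.1]
opening: 0.0253
grasp_force: 55.0
```

>>> play_rows:
  moves:
    - {"ax": -0.25, "ay": 0, "az": 0.433, "x": 0, "y": 0.005, "z": 0, "grip": -1}
    - {"ax": 0, "ay": 0, "az": 0, "x": 0, "y": 0, "z": 0, "grip": -1}

```text
clock: 5.95
ee_pos: [0.4032, 0.2284, 0.1021]
tcp_rot: [180.0, -30.1, 81.2]
force: [-0.4, 4.5, 1.3]
opening: 0.0256
grasp_force: 55.0
```

>>> play_rows:
  moves:
    - {"ax": -0.25, "ay": 0, "az": 0.433, "x": 0, "y": 0.005, "z": 0, "grip": -1}
    - {"ax": 0, "ay": 0, "az": 0, "x": 0, "y": 0, "z": 0, "grip": -1}

```text
clock: 6.15
ee_pos: [0.4034, 0.2284, 0.102]
tcp_rot: [180.0, -30.1, 78.4]
force: [-0.4, 4.2, -1.7]
opening: 0.0256
grasp_force: 55.0
```

>>> play_rows:
  moves:
    - {"ax": -0.25, "ay": 0, "az": 0.433, "x": 0, "y": 0.005, "z": 0, "grip": -1}
    - {"ax": 0, "ay": 0, "az": 0, "x": 0, "y": 0, "z": 0, "grip": -1}

```text
clock: 6.35
ee_pos: [0.4037, 0.2283, 0.1019]
tcp_rot: [180.0, -30.1, 75.6]
force: [-0.9, 5.7, -0.2]
opening: 0.0259
grasp_force: 55.0
```

>>> play_rows:
  moves:
    - {"ax": -0.25, "ay": 0, "az": 0.433, "x": 0, "y": 0.005, "z": 0, "grip": -1}
    - {"ax": 0, "ay": 0, "az": 0, "x": 0, "y": 0, "z": 0, "grip": -1}

```text
clock: 6.55
ee_pos: [0.4038, 0.2278, 0.1018]
tcp_rot: [-180.0, -30.0, 72.7]
force: [-2.7, 3.3, 2.0]
opening: 0.0252
grasp_force: 55.0
```

>>> play_rows:
  moves:
    - {"ax": 0, "ay": 0, "az": 0, "x": -0.01, "y": 0, "z": 0.017, "grip": -1}
    - {"ax": 0, "ay": 0, "az": 0, "x": 0, "y": 0, "z": 0, "grip": -1}

```text
clock: 6.75
ee_pos: [0.4038, 0.2275, 0.0991]
tcp_rot: [-180.0, -30.0, 72.7]
force: [-0.9, 4.9, -3.0]
opening: 0.0257
grasp_force: 55.0
```

>>> play_rows:
  moves:
    - {"ax": 0, "ay": 0, "az": 0, "x": -0.01, "y": 0, "z": 0.017, "grip": -1}
    - {"ax": 0, "ay": 0, "az": 0, "x": 0, "y": 0, "z": 0, "grip": -1}

```text
clock: 6.95
ee_pos: [0.404, 0.2274, 0.0971]
tcp_rot: [-179.9, -30.0, 72.6]
force: [-2.3, 5.8, -2.8]
opening: 0.0255
grasp_force: 55.0
```

>>> play_rows:
  moves:
    - {"ax": 0, "ay": 0, "az": 0, "x": -0.01, "y": 0, "z": 0.017, "grip": -1}
    - {"ax": 0, "ay": 0, "az": 0, "x": 0, "y": 0, "z": 0, "grip": -1}

```text
clock: 7.15
ee_pos: [0.4039, 0.2274, 0.0952]
tcp_rot: [-179.9, -30.0, 72.6]
force: [-2.9, 5.7, -0.9]
opening: 0.0257
grasp_force: 55.0
```

>>> play_rows:
  moves:
    - {"ax": 0, "ay": 0, "az": 0, "x": -0.005, "y": 0, "z": 0.009, "grip": -1}
    - {"ax": 0, "ay": 0, "az": 0, "x": 0, "y": 0, "z": 0, "grip": -1}

```text
clock: 7.35
ee_pos: [0.4041, 0.2276, 0.0951]
tcp_rot: [-179.9, -30.1, 72.6]
force: [-7.7, 0.7, 13.3]
opening: 0.0256
grasp_force: 55.0
```

The key has dropped about 10 mm onto a hard stop, so it is home. Now I'll turn it clockwise.

>>> play_rows:
  moves:
    - {"ax": -0.4, "ay": 0, "az": 0.693, "x": 0.005, "y": 0.008, "z": -0.009, "grip": -1}
    - {"ax": -0.4, "ay": 0, "az": 0.693, "x": 0, "y": 0.008, "z": 0, "grip": -1}
    - {"ax": -0.4, "ay": 0, "az": 0.693, "x": 0, "y": 0.008, "z": 0, "grip": -1}
    - {"ax": -0.4, "ay": 0, "az": 0.693, "x": 0, "y": 0.008, "z": 0, "grip": -1}
    - {"ax": -0.4, "ay": 0, "az": 0.693, "x": 0, "y": 0.008, "z": 0, "grip": -1}

```text
clock: 7.85
ee_pos: [0.41, 0.2306, 0.0993]
tcp_rot: [-177.8, -28.9, 53.5]
force: [-69.8, 2.2, -66.0]
opening: 0.0255
grasp_force: 55.0
```

```bash
python3 - <<'E'
from h import *
s=r.get_state(); print(s['joint_positions'].round(1),s['wrist_torque'].round(2),s['tcp_rot'],s['ee_pos'])
yaw=s['tcp_rot'][2]; e,z=pose(yaw,30); print('grasp pt',s['ee_pos']-.019*z)
E
```

```text
[-10.2  13.6 -17.9 139.6 -77.8  10.6  12.6] [-6.34 16.64  6.39] [-177.81478365  -28.89516011   53.49403932] [0.41004127 0.23063207 0.09925043]
grasp pt [0.40438966 0.22299602 0.11570491]
```

>>> play_rows:
  moves:
    - {"ax": 0, "ay": 0, "az": 0, "x": 0, "y": 0, "z": 0, "grip": 0.0}
    - {"ax": 0, "ay": 0, "az": 0, "x": 0, "y": 0, "z": 0, "grip": 0.0}
    - {"ax": 0, "ay": 0, "az": 0, "x": 0.0, "y": 0, "z": 0, "grip": 0.0}
  force: 20

```text
clock: 8.15
ee_pos: [0.416, 0.2265, 0.1011]
tcp_rot: [-178.9, -28.9, 53.3]
force: [-3.4, 5.9, -2.2]
opening: 0.0433
grasp_force: 3.6
```

```bash
python3 - <<'E'
from h import *
s=r.get_state(); print(s['joint_positions'].round(1),s['force'].round(1),s['tcp_rot'].round(1),s['ee_pos'].round(4),s['opening'])
E
```

```text
[-10.8  13.3 -17.1 139.5 -78.2   9.9  12.7] [-3.4  5.9 -2.2] [-178.9  -28.9   53.3] [0.416  0.2265 0.1011] 0.04326158185218966
```

>>> play_rows:
  moves:
    - {"ax": 0, "ay": 0, "az": 0, "x": 0.1, "y": 0, "z": -0.17, "grip": 0.0}
    - {"ax": 0, "ay": 0, "az": 0, "x": 0.1, "y": 0, "z": -0.17, "grip": 0.0}
    - {"ax": 0, "ay": 0, "az": 0, "x": 0.15, "y": 0, "z": -0.26, "grip": 0.0}
    - {"ax": 0, "ay": 0, "az": 0, "x": 0.15, "y": 0, "z": -0.26, "grip": 0.0}
    - {"ax": 0, "ay": -0.8, "az": 0, "x": 0, "y": 0, "z": 0, "grip": 0.0}
    - {"ax": 0, "ay": -0.8, "az": 0, "x": 0, "y": 0, "z": 0, "grip": 0.0}
    - {"ax": 0, "ay": -0.8, "az": 0, "x": 0, "y": 0, "z": 0, "grip": 0.0}
    - {"ax": 0, "ay": -0.8, "az": 0, "x": 0, "y": 0, "z": 0, "grip": 0.0}

```text
clock: 8.95
ee_pos: [0.4217, 0.2242, 0.2014]
tcp_rot: [-179.3, -10.5, 53.3]
force: [-0.2, 0.9, 0.3]
opening: 0.0442
grasp_force: 0.0
```

```bash
python3 - <<'E'
from h import *
s=r.get_state(); print(s['joint_positions'].round(1),s['force'].round(1))
tog([.402,.218,.11],53,8)
d=get('scene'); P=cloud(d); X,Y,Z=P[...,0],P[...,1],P[...,2]; v=d['pixels'].max(-1)
m=(abs(X-.402)<.03)&(abs(Y-.218)<.03)&(Z>.088)&(Z<.14); q=P[m]; print('key pts',m.sum(),q.min(0) if m.any() else 0,q.max(0) if m.any() else 0)
c=cv2.resize(d['pixels'][130:290,280:440],None,fx=4,fy=4,interpolation=cv2.INTER_CUBIC)[:600]
cv2.imwrite('pics/k3.png',cv2.cvtColor(c,cv2.COLOR_RGB2BGR))
k=m&(v<70)&(Z>.1)
if k.sum()>5:
    q=P[k]; print(k.sum(),q.mean(0)); print(cv2.fitLine(q[:,:2].astype(np.float32),cv2.DIST_L2,0,.01,.01).ravel())
E
```

```text
[-32.6   5.4   0.2 123.2  -6.6  42.  -64.5] [-0.2  0.9  0.3]
shift [-0.34  -0.109  1.059] turn [-0.126 -0.438  0.056] at [0.4217 0.2242 0.2014] [-179.33  -10.51   53.31] F [-0.2  0.9  0.3] open 0.0442 grip 0.0 t 8.95
key pts 69 [0.39025638 0.2137419  0.09748444] [0.41442129 0.23324687 0.13049432]
52 [0.40603218 0.22432081 0.11664173]
[ 0.7849708  -0.6195327   0.40603217  0.22432081]
```

View pics/k3.png

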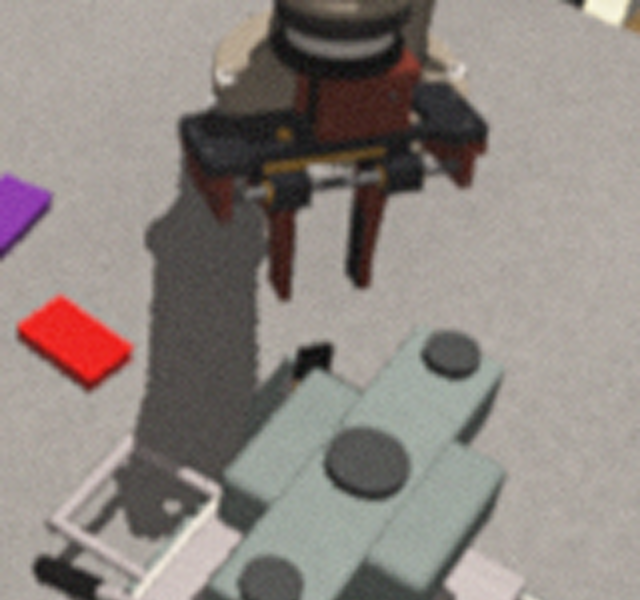

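The crop shows the bow at about (313,362) in the crop, turned clockwise to about 0.71 rad. Before turning further I'll confirm the sink from pixel heights.

```bash
python3 - <<'E'
from h import *
d=get('scene'); T=np.array(d['extrinsics']); P=cloud(d); v=d['pixels'].max(-1)
m=(abs(P[...,0]-.402)<.03)&(abs(P[...,1]-.218)<.03)&(P[...,2]>.085)&(P[...,2]<.14)&(v<75)
r_,c_=np.nonzero(m); print('dark rows',r_.min(),r_.max(),'cols',c_.min(),c_.max())
for zt in (.125,.135):
    q=[]
    for a in (-13,13):
        for b in (-4.5,4.5):
            for z in (zt,zt-.03):
                t=np.radians(-38.3); w=np.array([.402+(a*np.cos(t)-b*np.sin(t))/1e3,.218+(a*np.sin(t)+b*np.cos(t))/1e3,z,1]); p=T@w
                q.append((d['cy']+d['f']*p[1]/p[2],d['cx']+d['f']*p[0]/p[2]))
    q=np.array(q); print(zt,'rows',q[:,0].min().round(1),q[:,0].max().round(1),'cols',q[:,1].min().round(1),q[:,1].max().round(1))
E
```

```text
dark rows 216 224 cols 353 362
0.125 rows 213.8 224.5 cols 350.3 361.8
0.135 rows 211.3 222.1 cols 350.8 362.4
```

>>> play_rows:
  moves:
    - {"ax": -0.13, "ay": -0.45, "az": 0.25, "x": -0.1, "y": -0.11, "z": 0.1, "grip": 0.0}
    - {"ax": 0, "ay": 0, "az": 0, "x": 0, "y": 0, "z": 0, "grip": 0.0}

```text
clock: 9.25
ee_pos: [0.4052, 0.2253, 0.1881]
tcp_rot: [-179.6, -8.0, 52.0]
force: [0.0, -0.3, 0.7]
opening: 0.0439
grasp_force: 0.0
```

```bash
python3 - <<'E'
from h import *
tog([.402,.218,.11],51.7,8)
E
```

```text
shift [-0.184  0.026  0.952] turn [-0.072  0.004  0.054] at [0.4052 0.2253 0.1881] [-179.63   -7.98   52.01] F [ 0.  -0.3  0.7] open 0.0439 grip 0.0 t 9.25
```

>>> play_rows:
  moves:
    - {"ax": -0.07, "ay": 0, "az": 0.05, "x": -0.06, "y": 0.025, "z": 0.31, "grip": 0.0}
    - {"ax": 0, "ay": 0, "az": 0, "x": -0.06, "y": 0, "z": 0.31, "grip": 0.0}
    - {"ax": 0, "ay": 0, "az": 0, "x": -0.06, "y": 0, "z": 0.31, "grip": 0.0}
    - {"ax": 0, "ay": 0, "az": 0, "x": 0, "y": 0, "z": 0, "grip": -1}
    - {"ax": 0, "ay": 0, "az": 0, "x": 0, "y": 0, "z": 0, "grip": -1}
    - {"ax": 0, "ay": 0, "az": 0, "x": 0, "y": 0, "z": 0, "grip": -1}
    - {"ax": 0, "ay": 0, "az": 0, "x": 0, "y": 0, "z": 0, "grip": -1}
  force: 40

```text
clock: 9.95
ee_pos: [0.4021, 0.2216, 0.0948]
tcp_rot: [-179.8, -7.9, 51.8]
force: [-7.1, 8.1, -14.2]
opening: 0.0255
grasp_force: 40.0
```

```bash
python3 - <<'E'
from h import *
tog([.402,.218,.11],51.7,8); print(r.get_state()['joint_positions'].round(1))
E
```

```text
shift [-0.007  0.022  0.035] turn [-0.032  0.014  0.025] at [0.4021 0.2216 0.0948] [-179.84   -7.92   51.85] F [ -7.1   8.1 -14.2] open 0.0255 grip 40.0 t 9.95
[-34.   14.7  -1.  129.6  -4.7  28.2 -69.1]
```

>>> play_rows:
  moves:
    - {"ax": -0.11, "ay": 0, "az": 0.79, "x": 0, "y": 0.002, "z": 0, "grip": -1}
    - {"ax": -0.11, "ay": 0, "az": 0.79, "x": 0, "y": 0.002, "z": 0, "grip": -1}
    - {"ax": 0, "ay": 0, "az": 0, "x": 0, "y": 0, "z": 0, "grip": -1}

```text
clock: 10.25
ee_pos: [0.402, 0.2217, 0.0947]
tcp_rot: [-179.8, -7.9, 42.6]
force: [-7.5, 8.3, -15.8]
opening: 0.0256
grasp_force: 40.0
```

>>> play_rows:
  moves:
    - {"ax": -0.11, "ay": 0, "az": 0.79, "x": 0, "y": 0.002, "z": 0, "grip": -1}
    - {"ax": 0, "ay": 0, "az": 0, "x": 0, "y": 0, "z": 0, "grip": -1}

```text
clock: 10.45
ee_pos: [0.4019, 0.2217, 0.0947]
tcp_rot: [-179.8, -7.9, 38.1]
force: [-8.3, 8.9, -14.3]
opening: 0.0256
grasp_force: 40.0
```

```bash
python3 - <<'E'
from h import *
tog([.402,.218,.11],51.7,8); s=r.get_state(); print(s['joint_positions'].round(1),s['wrist_torque'].round(2))
E
```

```text
shift [-0.001  0.024  0.035] turn [ 0.297  0.021 -2.355] at [0.4019 0.2217 0.0947] [-179.82   -7.86   38.08] F [ -8.3   8.9 -14.3] open 0.0256 grip 40.0 t 10.45
[-39.8  14.4   3.9 130.3  -3.   27.6 -85.4] [1.33 2.22 0.34]
```

>>> play_rows:
  moves:
    - {"ax": -0.11, "ay": 0, "az": 0.79, "x": 0, "y": 0.002, "z": 0, "grip": -1}
    - {"ax": -0.11, "ay": 0, "az": 0.79, "x": 0, "y": 0.002, "z": 0, "grip": -1}
    - {"ax": 0, "ay": 0, "az": 0, "x": 0, "y": 0, "z": 0, "grip": -1}

```text
clock: 10.75
ee_pos: [0.4019, 0.2219, 0.0947]
tcp_rot: [-179.8, -7.8, 29.0]
force: [-9.2, 10.1, -14.2]
opening: 0.0258
grasp_force: 40.0
```

>>> play_rows:
  moves:
    - {"ax": -0.07, "ay": 0, "az": 0.5, "x": 0, "y": 0.001, "z": 0, "grip": -1}
    - {"ax": -0.07, "ay": 0, "az": 0.5, "x": 0, "y": 0.001, "z": 0, "grip": -1}
    - {"ax": 0, "ay": 0, "az": 0, "x": 0, "y": 0, "z": 0, "grip": -1}

```text
clock: 11.05
ee_pos: [0.4019, 0.2219, 0.0947]
tcp_rot: [-179.8, -7.8, 23.2]
force: [-9.6, 11.8, -14.3]
opening: 0.0258
grasp_force: 40.0
```

>>> play_rows:
  moves:
    - {"ax": -0.07, "ay": 0, "az": 0.5, "x": 0, "y": 0.001, "z": 0, "grip": -1}
    - {"ax": 0, "ay": 0, "az": 0, "x": 0, "y": 0, "z": 0, "grip": -1}

```text
clock: 11.25
ee_pos: [0.4019, 0.2219, 0.0947]
tcp_rot: [-179.8, -7.8, 20.3]
force: [-9.8, 11.8, -14.9]
opening: 0.0256
grasp_force: 40.0
```

```bash
python3 - <<'E'
from h import *
tog([.402,.218,.11],51.7,8); s=r.get_state(); print(s['joint_positions'].round(1),s['wrist_torque'].round(2))
E
```

```text
shift [0.005 0.024 0.036] turn [ 0.719  0.024 -5.423] at [0.4019 0.2219 0.0947] [-179.8    -7.8    20.33] F [ -9.8  11.8 -14.9] open 0.0256 grip 40.0 t 11.25
[ -47.3   14.4   10.2  130.7   -0.9   27.6 -106.5] [1.99 2.86 0.28]
```

>>> play_rows:
  moves:
    - {"ax": 0, "ay": 0, "az": 0, "x": 0, "y": 0, "z": 0, "grip": 0.0}
    - {"ax": 0, "ay": 0, "az": 0, "x": 0, "y": 0, "z": 0, "grip": 0.0}
    - {"ax": 0, "ay": 0, "az": 0, "x": 0.028, "y": 0, "z": -0.2, "grip": 0.0}
    - {"ax": 0, "ay": 0, "az": 0, "x": 0.06, "y": 0, "z": -0.4, "grip": 0.0}
    - {"ax": 0, "ay": 0, "az": 0, "x": 0.06, "y": 0, "z": -0.4, "grip": 0.0}
    - {"ax": 0, "ay": 0, "az": 0, "x": 0.06, "y": 0, "z": -0.4, "grip": 0.0}
    - {"ax": 0, "ay": 0, "az": 0, "x": 0.06, "y": 0, "z": -0.4, "grip": 0.0}
    - {"ax": 0, "ay": 0, "az": 0, "x": 0.06, "y": 0, "z": -0.4, "grip": 0.0}
    - {"ax": 0, "ay": 0, "az": 0, "x": 0.06, "y": 0, "z": -0.4, "grip": 0.0}
    - {"ax": 0, "ay": -0.7, "az": 0, "x": 0, "y": 0, "z": 0, "grip": 0.0}
    - {"ax": 0, "ay": -0.7, "az": 0, "x": 0, "y": 0, "z": 0, "grip": 0.0}

```text
clock: 12.35
ee_pos: [0.409, 0.2199, 0.3616]
tcp_rot: [-179.7, -0.3, 20.1]
force: [0.5, -0.4, -0.6]
opening: 0.0441
grasp_force: 0.0
```

```bash
python3 - <<'E'
from h import *
tog([.681,.222,.36],92.5)
d=get('scene'); P=cloud(d); X,Y,Z=P[...,0],P[...,1],P[...,2]; v=d['pixels'].max(-1)
k=(abs(X-.402)<.03)&(abs(Y-.218)<.03)&(Z>.1)&(Z<.14)&(v<70); q=P[k]
print('key',k.sum(),q.mean(0),cv2.fitLine(q[:,:2].astype(np.float32),cv2.DIST_L2,0,.01,.01).ravel()[:2])
k=(abs(X-.68)<.03)&(Y>.18)&(Y<.27)&(Z>.13)&(Z<.19)&(v<60); q=P[k]; print('grip',k.sum(),q.mean(0),q.min(0),q.max(0))
E
```

```text
shift [2.561 0.915 0.216] turn [-4.000e-03 -7.600e-02 -1.264e+01] at [0.409  0.2199 0.3616] [-179.75   -0.32   20.08] F [ 0.5 -0.4 -0.6] open 0.0441 grip 0.0 t 12.35
key 55 [0.4058829  0.2236796  0.11711781] [ 0.32100552 -0.94707733]
grip 86 [0.68623134 0.23531872 0.16437694] [0.67853943 0.21533664 0.15394892] [0.69208638 0.25459907 0.17263539]
```

>>> play_rows:
  moves:
    - {"ax": 0, "ay": 0, "az": 0, "x": 0.366, "y": 0.131, "z": 0, "grip": 0.0}
    - {"ax": 0, "ay": 0, "az": 0, "x": 0.366, "y": 0.131, "z": 0, "grip": 0.0}
    - {"ax": 0, "ay": 0, "az": 0, "x": 0.366, "y": 0.131, "z": 0, "grip": 0.0}
    - {"ax": 0, "ay": 0, "az": 0, "x": 0.366, "y": 0.131, "z": 0, "grip": 0.0}
    - {"ax": 0, "ay": 0, "az": 0, "x": 0.366, "y": 0.131, "z": 0, "grip": 0.0}
    - {"ax": 0, "ay": 0, "az": 0, "x": 0.366, "y": 0.131, "z": 0, "grip": 0.0}
    - {"ax": 0, "ay": 0, "az": 0, "x": 0.366, "y": 0.131, "z": 0, "grip": 0.0}

```text
clock: 13.1
ee_pos: [0.682, 0.2214, 0.3595]
tcp_rot: [-180.0, -0.2, 20.1]
force: [-0.1, -0.1, 0.7]
opening: 0.0436
grasp_force: 0.0
```

>>> play_rows:
  moves:
    - {"ax": 0, "ay": 0, "az": -1, "x": 0, "y": 0, "z": 0, "grip": 0.0}
    - {"ax": 0, "ay": 0, "az": -1, "x": 0, "y": 0, "z": 0, "grip": 0.0}
    - {"ax": 0, "ay": 0, "az": -1, "x": 0, "y": 0, "z": 0, "grip": 0.0}
    - {"ax": 0, "ay": 0, "az": -1, "x": 0, "y": 0, "z": 0, "grip": 0.0}
    - {"ax": 0, "ay": 0, "az": -1, "x": 0, "y": 0, "z": 0, "grip": 0.0}
    - {"ax": 0, "ay": 0, "az": -1, "x": 0, "y": 0, "z": 0, "grip": 0.0}
    - {"ax": 0, "ay": 0, "az": -1, "x": 0, "y": 0, "z": 0, "grip": 0.0}
    - {"ax": 0, "ay": 0, "az": -1, "x": 0, "y": 0, "z": 0, "grip": 0.0}
    - {"ax": 0, "ay": 0, "az": -1, "x": 0, "y": 0, "z": 0, "grip": 0.0}
    - {"ax": 0, "ay": 0, "az": -1, "x": 0, "y": 0, "z": 0, "grip": 0.0}
    - {"ax": 0, "ay": 0, "az": -1, "x": 0, "y": 0, "z": 0, "grip": 0.0}
    - {"ax": 0, "ay": 0, "az": -1, "x": 0, "y": 0, "z": 0, "grip": 0.0}

```text
clock: 14.3
ee_pos: [0.6805, 0.2213, 0.3595]
tcp_rot: [179.8, -0.1, 89.1]
force: [-0.7, 1.1, -0.2]
opening: 0.044
grasp_force: 0.0
```

```bash
python3 - <<'E'
from h import *
tog([.682,.224,.158],92.5); print(r.get_state()['joint_positions'].round(1))
E
```

```text
shift [0.024 0.006 2.205] turn [ 0.037 -0.015 -0.601] at [0.6805 0.2213 0.3595] [ 1.7979e+02 -9.0000e-02  8.9060e+01] F [-0.7  1.1 -0.2] open 0.044 grip 0.0 t 14.3
[-27.1  26.9   6.5  72.6  -3.   80.4 -21.8]
```

>>> play_rows:
  moves:
    - {"ax": 0.04, "ay": 0, "az": -0.6, "x": 0.02, "y": 0, "z": 0.45, "grip": 0.0}
    - {"ax": 0, "ay": 0, "az": 0, "x": 0, "y": 0, "z": 0.45, "grip": 0.0}
    - {"ax": 0, "ay": 0, "az": 0, "x": 0, "y": 0, "z": 0.45, "grip": 0.0}
    - {"ax": 0, "ay": 0, "az": 0, "x": 0, "y": 0, "z": 0.45, "grip": 0.0}
    - {"ax": 0, "ay": 0, "az": 0, "x": 0, "y": 0, "z": 0.4, "grip": 0.0}
    - {"ax": 0, "ay": 0, "az": 0, "x": 0, "y": 0, "z": 0, "grip": -1}
    - {"ax": 0, "ay": 0, "az": 0, "x": 0, "y": 0, "z": 0, "grip": -1}
    - {"ax": 0, "ay": 0, "az": 0, "x": 0, "y": 0, "z": 0, "grip": -1}
    - {"ax": 0, "ay": 0, "az": 0, "x": 0, "y": 0, "z": 0, "grip": -1}
    - {"ax": 0, "ay": 0, "az": 0, "x": 0, "y": 0, "z": 0, "grip": -1}
  force: 25

```text
clock: 15.3
ee_pos: [0.683, 0.225, 0.1417]
tcp_rot: [179.7, -0.2, 92.3]
force: [5.5, 0.2, 5.1]
opening: 0.0153
grasp_force: 25.0
```

>>> play_rows:
  moves:
    - {"ax": 0, "ay": 0, "az": 0, "x": -0.02, "y": 0, "z": -0.1, "grip": -1}
    - {"ax": 0, "ay": 0, "az": 0, "x": -0.02, "y": 0, "z": -0.1, "grip": -1}
    - {"ax": 0, "ay": 0, "az": 0, "x": -0.004, "y": 0, "z": -0.103, "grip": -1}
    - {"ax": 0, "ay": 0, "az": 0, "x": 0, "y": 0, "z": -0.103, "grip": -1}
    - {"ax": 0, "ay": 0, "az": 0, "x": 0.01, "y": 0, "z": -0.103, "grip": -1}
    - {"ax": 0, "ay": 0, "az": 0, "x": 0.02, "y": 0, "z": -0.103, "grip": -1}

```text
clock: 15.9
ee_pos: [0.6829, 0.2226, 0.2005]
tcp_rot: [179.8, -0.1, 92.3]
force: [11.7, 1.5, -8.4]
opening: 0.0157
grasp_force: 25.0
```

>>> play_rows:
  moves:
    - {"ax": 0, "ay": 0, "az": 0, "x": 0.03, "y": 0, "z": -0.098, "grip": -1}
    - {"ax": 0, "ay": 0, "az": 0, "x": 0.035, "y": 0, "z": -0.098, "grip": -1}
    - {"ax": 0, "ay": 0, "az": 0, "x": 0.045, "y": 0, "z": -0.09, "grip": -1}
    - {"ax": 0, "ay": 0, "az": 0, "x": 0, "y": 0, "z": 0, "grip": -1}

```text
clock: 16.3
ee_pos: [0.6822, 0.2331, 0.2302]
tcp_rot: [179.8, -0.0, 92.3]
force: [7.2, -1.2, 1.1]
opening: 0.0153
grasp_force: 25.0
```

>>> play_rows:
  moves:
    - {"ax": 0, "ay": 0, "az": 0, "x": 0.045, "y": 0, "z": -0.09, "grip": -1}
    - {"ax": 0, "ay": 0, "az": 0, "x": 0, "y": 0, "z": 0, "grip": -1}

```text
clock: 16.5
ee_pos: [0.6819, 0.2376, 0.2387]
tcp_rot: [179.8, -0.0, 92.3]
force: [7.1, -0.7, -0.6]
opening: 0.0153
grasp_force: 25.0
```

>>> play_rows:
  moves:
    - {"ax": 0, "ay": 0, "az": 0, "x": 0.02, "y": 0, "z": -0.04, "grip": -1}
    - {"ax": 0, "ay": 0, "az": 0, "x": 0, "y": 0, "z": 0, "grip": -1}

```text
clock: 16.7
ee_pos: [0.6817, 0.2394, 0.2418]
tcp_rot: [179.9, -0.0, 92.3]
force: [8.5, -0.0, -4.8]
opening: 0.0156
grasp_force: 25.0
```

>>> play_rows:
  moves:
    - {"ax": 0, "ay": 0, "az": 0, "x": 0, "y": 0, "z": 0, "grip": 0.0}
    - {"ax": 0, "ay": 0, "az": 0, "x": 0, "y": 0, "z": 0, "grip": 0.0}
    - {"ax": 0, "ay": 0, "az": 0, "x": 0, "y": 0, "z": -0.3, "grip": 0.0}
    - {"ax": 0, "ay": 0, "az": 0, "x": 0, "y": 0, "z": -0.4, "grip": 0.0}
    - {"ax": 0, "ay": 0, "az": 0, "x": -0.1, "y": 0, "z": -0.4, "grip": -1}
    - {"ax": 0, "ay": 0, "az": 0, "x": -0.25, "y": -0.4, "z": 0, "grip": -1}
    - {"ax": 0, "ay": 0, "az": 0, "x": -0.25, "y": -0.4, "z": 0, "grip": -1}
    - {"ax": 0, "ay": 0, "az": 0, "x": 0, "y": -0.4, "z": 0, "grip": -1}
    - {"ax": 0, "ay": 0, "az": 0, "x": 0, "y": 0, "z": 0, "grip": -1}

```text
clock: 17.6
ee_pos: [0.5575, 0.175, 0.3521]
tcp_rot: [-179.7, -0.1, 92.4]
force: [0.2, 0.3, -0.4]
opening: 0.0072
grasp_force: 0.0
```

```bash
python3 - <<'E'
from h import *
tog([.55,.183,.043],92.5,0,0)
d=get('scene'); P=cloud(d); X,Y,Z=P[...,0],P[...,1],P[...,2]; v=d['pixels'].max(-1)
k=(abs(X-.683)<.03)&(Y>.18)&(Y<.29)&(Z>.22)&(Z<.29)&(v<60); q=P[k]; print('grip',k.sum(),q.mean(0),q.min(0),q.max(0))
k=(abs(X-.55)<.06)&(Y>.12)&(Y<.165)&(Z>.04)&(Z<.08); q=P[k]; print('bar',k.sum(),q.mean(0),q.min(0),q.max(0))
E
```

```text
shift [ 0.076 -0.056  3.092] turn [-0.053 -0.022 -0.021] at [0.5575 0.175  0.3521] [-1.797e+02 -1.300e-01  9.238e+01] F [ 0.2  0.3 -0.4] open 0.0072 grip 0.0 t 17.6
grip 136 [0.68416165 0.24628432 0.25194085] [0.67410685 0.22586737 0.23462249] [0.69081292 0.2655026  0.26519874]
bar 125 [0.55037888 0.15611779 0.06342523] [0.50198    0.14521171 0.05533421] [0.60368032 0.16491252 0.06979603]
```

>>> play_rows:
  moves:
    - {"ax": 0, "ay": 0, "az": 0, "x": 0.1, "y": -0.05, "z": 0.44, "grip": -1}
    - {"ax": 0, "ay": 0, "az": 0, "x": 0, "y": 0, "z": 0.44, "grip": -1}
    - {"ax": 0, "ay": 0, "az": 0, "x": 0, "y": 0, "z": 0.44, "grip": -1}
    - {"ax": 0, "ay": 0, "az": 0, "x": 0, "y": 0, "z": 0.44, "grip": -1}
    - {"ax": 0, "ay": 0, "az": 0, "x": 0, "y": 0, "z": 0.44, "grip": -1}
    - {"ax": 0, "ay": 0, "az": 0, "x": 0, "y": 0, "z": 0.44, "grip": -1}
    - {"ax": 0, "ay": 0, "az": 0, "x": 0, "y": 0, "z": 0.44, "grip": -1}

```text
clock: 18.35
ee_pos: [0.557, 0.1865, 0.0414]
tcp_rot: [-179.9, -0.1, 92.3]
force: [-1.0, 0.3, -0.7]
opening: 0.0004
grasp_force: 0.0
```

>>> play_rows:
  moves:
    - {"ax": 0, "ay": 0, "az": 0, "x": -0.15, "y": 0, "z": 0, "grip": -1}
    - {"ax": 0, "ay": 0, "az": 0, "x": -0.15, "y": 0.005, "z": 0, "grip": -1}
    - {"ax": 0, "ay": 0, "az": 0, "x": -0.15, "y": 0.005, "z": 0, "grip": -1}

```text
clock: 18.65
ee_pos: [0.5604, 0.1401, 0.0451]
tcp_rot: [-180.0, -0.1, 92.3]
force: [-0.1, 2.1, -0.6]
opening: 0.0004
grasp_force: 1.3
```

>>> play_rows:
  moves:
    - {"ax": 0, "ay": 0, "az": 0, "x": -0.2, "y": 0.0, "z": 0, "grip": -1}
    - {"ax": 0, "ay": 0, "az": 0, "x": -0.2, "y": 0.0, "z": 0, "grip": -1}
    - {"ax": 0, "ay": 0, "az": 0, "x": -0.2, "y": 0.0, "z": 0, "grip": -1}
    - {"ax": 0, "ay": 0, "az": 0, "x": -0.2, "y": 0.0, "z": 0, "grip": -1}
    - {"ax": 0, "ay": 0, "az": 0, "x": -0.2, "y": 0.0, "z": 0, "grip": -1}
    - {"ax": 0, "ay": 0, "az": 0, "x": -0.2, "y": 0.0, "z": 0, "grip": -1}
    - {"ax": 0, "ay": 0, "az": 0, "x": -0.2, "y": 0.0, "z": 0, "grip": -1}
    - {"ax": 0, "ay": 0, "az": 0, "x": -0.2, "y": 0.0, "z": 0, "grip": -1}
    - {"ax": 0, "ay": 0, "az": 0, "x": 0, "y": 0.0, "z": 0, "grip": -1}

```text
clock: 19.55
ee_pos: [0.5673, -0.0244, 0.046]
tcp_rot: [179.9, 0.1, 92.0]
force: [0.3, 0.2, -0.2]
opening: 0.0003
grasp_force: 0.0
```

>>> play_rows:
  moves:
    - {"ax": 0, "ay": 0, "az": 0, "x": -0.08, "y": 0.0, "z": 0, "grip": -1}
    - {"ax": 0, "ay": 0, "az": 0, "x": -0.05, "y": 0.0, "z": 0, "grip": -1}
    - {"ax": 0, "ay": 0, "az": 0, "x": 0, "y": 0.0, "z": 0, "grip": -1}

```text
clock: 19.85
ee_pos: [0.5658, -0.0327, 0.0433]
tcp_rot: [-179.8, -0.1, 92.3]
force: [-0.4, -0.3, -0.0]
opening: 0.0005
grasp_force: 0.0
```

>>> play_rows:
  moves:
    - {"ax": 0, "ay": 0, "az": 0, "x": 0.12, "y": 0.0, "z": 0, "grip": -1}
    - {"ax": 0, "ay": 0, "az": 0, "x": 0, "y": 0.0, "z": -0.4, "grip": -1}
    - {"ax": 0, "ay": 0, "az": -1, "x": 0, "y": 0.0, "z": -0.45, "grip": 1}
    - {"ax": 0, "ay": 0, "az": -1, "x": 0, "y": 0.0, "z": -0.45, "grip": 1}
    - {"ax": 0, "ay": 0, "az": -1, "x": 0, "y": 0.0, "z": 0, "grip": 1}
    - {"ax": 0, "ay": 0, "az": -1, "x": 0, "y": 0.0, "z": 0, "grip": 1}
    - {"ax": 0, "ay": 0, "az": -1, "x": 0, "y": 0.0, "z": 0, "grip": 1}
    - {"ax": 0, "ay": 0, "az": -1, "x": 0, "y": 0.0, "z": 0, "grip": 1}
    - {"ax": 0, "ay": 0, "az": -1, "x": 0, "y": 0.0, "z": 0, "grip": 1}
    - {"ax": 0, "ay": 0, "az": -1, "x": 0, "y": 0.0, "z": 0, "grip": 1}

```text
clock: 20.85
ee_pos: [0.5653, -0.0183, 0.1728]
tcp_rot: [-179.9, -0.2, 138.5]
force: [-0.4, -0.3, 0.5]
opening: 0.0611
grasp_force: 0.0
```

>>> play_rows:
  moves:
    - {"ax": 0, "ay": 0, "az": -1, "x": 0, "y": 0.0, "z": 0, "grip": 1}
    - {"ax": 0, "ay": 0, "az": -1, "x": 0, "y": 0.0, "z": 0, "grip": 1}
    - {"ax": 0, "ay": 0, "az": -1, "x": 0, "y": 0.0, "z": 0, "grip": 1}
    - {"ax": 0, "ay": 0, "az": -1, "x": 0, "y": 0.0, "z": 0, "grip": 1}
    - {"ax": 0, "ay": 0, "az": -1, "x": 0, "y": 0.0, "z": 0, "grip": 1}
    - {"ax": 0, "ay": 0, "az": -1, "x": 0, "y": 0.0, "z": 0, "grip": 1}
    - {"ax": 0, "ay": 0, "az": -1, "x": 0, "y": 0.0, "z": 0, "grip": 1}

```text
clock: 21.55
ee_pos: [0.5653, -0.0183, 0.1727]
tcp_rot: [179.9, -0.2, 178.6]
force: [0.6, 0.1, -0.4]
opening: 0.088
grasp_force: 0.0
```

```bash
python3 - <<'E'
from h import *
tog([.660,-.2134,.15],179.5,0,0); print(r.get_state()['joint_positions'].round(1))
for n in ('top','scene'):
    d=get(n); P=cloud(d); save(d,n+'5.png'); X,Y,Z=P[...,0],P[...,1],P[...,2]
    for b in books(d,P): print(n,b)
    k=(abs(X-.555)<.06)&(Y>-.1)&(Y<-.02)&(Z>.045)&(Z<.075); q=P[k]; print('bar',k.sum(),q.mean(0),q.min(0),q.max(0))
    k=(abs(X-.55)<.13)&(Y>.0)&(Y<.235)&(Z>.055)&(Z<.075); 
    for b in rects(d,P,k,amin=300): print('bed',b)
E
```

```text
shift [-0.995 -1.928  0.22 ] turn [ 0.015 -0.039 -0.153] at [ 0.5653 -0.0183  0.1727] [179.92  -0.23 178.62] F [ 0.6  0.1 -0.4] open 0.088 grip 0.0 t 21.55
[  6.7  21.  -13.8 106.3   6.   53.6  78.8]
top (array([303., 154.]), array([ 0.6601, -0.2133]), array([0.075, 0.047]), -0.8, 0.0154)
top (array([355., 219.]), array([ 0.4551, -0.3725]), array([0.078, 0.049]), -11.1, 0.0156)
top (array([305., 226.]), array([ 0.4316, -0.2172]), array([0.077, 0.048]), -14.8, 0.0153)<stdin>:6: RuntimeWarning: Mean of empty slice.
  ret = um.true_divide(
Traceback (most recent call last):
ValueError: zero-size array to reduction operation minimum which has no identity
```

View pics/top5.png

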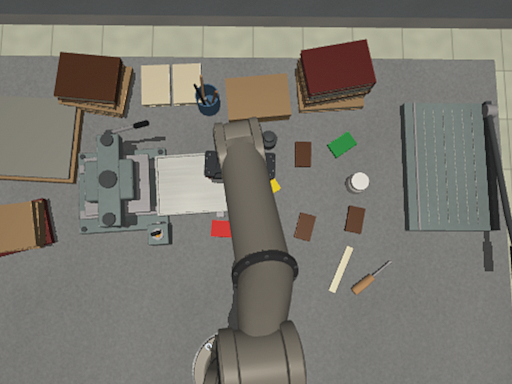

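The top view shows the bed drawn out, with its floor at about px (155–228,155–213). The arm is above the pull bar and the books haven't moved. Now to the first book, at (303,154).

>>> play_rows:
  moves:
    - {"ax": 0, "ay": 0, "az": -0.15, "x": -0.2, "y": -0.38, "z": 0, "grip": 0.59}
    - {"ax": 0, "ay": 0, "az": 0, "x": -0.2, "y": -0.38, "z": 0, "grip": 0.59}
    - {"ax": 0, "ay": 0, "az": 0, "x": -0.2, "y": -0.38, "z": 0, "grip": 0.59}
    - {"ax": 0, "ay": 0, "az": 0, "x": -0.2, "y": -0.38, "z": 0, "grip": 0.59}
    - {"ax": 0, "ay": 0, "az": 0, "x": -0.2, "y": -0.38, "z": 0.2, "grip": 0.59}
    - {"ax": 0, "ay": 0, "az": 0, "x": 0, "y": 0, "z": 0, "grip": 0.59}

```text
clock: 22.2
ee_pos: [0.6614, -0.2179, 0.1488]
tcp_rot: [-179.9, -0.4, 178.6]
force: [-0.6, -0.4, -1.0]
opening: 0.0695
grasp_force: 0.0
```

```bash
python3 - <<'E'
from h import *
tog([.660,-.2125,.005],179.3,0,0)
d=get('top'); P=cloud(d); X,Y,Z=P[...,0],P[...,1],P[...,2]
k=(abs(X-.55)<.12)&(Y>.0)&(Y<.235)&(Z>.055)&(Z<.072)
for b in rects(d,P,k,amin=300): print('bed',b)
k=(abs(X-.555)<.06)&(Y>-.1)&(Y<-.02)&(Z>.045)&(Z<.075); q=P[k]
if len(q): print('bar',k.sum(),q.mean(0),q.min(0),q.max(0))
E
```

```text
shift [0.005 0.056 1.438] turn [-0.015 -0.071 -0.113] at [ 0.6614 -0.2179  0.1488] [-179.91   -0.41  178.65] F [-0.6 -0.4 -1. ] open 0.0695 grip 0.0 t 22.2
bed (array([192., 183.]), array([0.5535, 0.1161]), array([0.235, 0.198]), -88.2, 0.0626)
bar 176 [ 0.56373566 -0.0472913   0.06361806] [ 0.52029807 -0.06040891  0.05368114] [ 0.61484417 -0.02080157  0.07273309]
```

>>> play_rows:
  moves:
    - {"ax": 0, "ay": 0, "az": -0.11, "x": 0, "y": 0.05, "z": 0.45, "grip": 0.59}
    - {"ax": 0, "ay": 0, "az": 0, "x": 0, "y": 0, "z": 0.45, "grip": 0.59}
    - {"ax": 0, "ay": 0, "az": 0, "x": 0, "y": 0, "z": 0.4, "grip": 0.59}
    - {"ax": 0, "ay": 0, "az": 0, "x": 0, "y": 0, "z": 0.13, "grip": 0.59}
    - {"ax": 0, "ay": 0, "az": 0, "x": 0, "y": 0, "z": 0, "grip": -1}
    - {"ax": 0, "ay": 0, "az": 0, "x": 0, "y": 0, "z": 0, "grip": -1}
    - {"ax": 0, "ay": 0, "az": 0, "x": 0, "y": 0, "z": 0, "grip": -1}
    - {"ax": 0, "ay": 0, "az": 0, "x": 0, "y": 0, "z": 0, "grip": -1}
  force: 20

```text
clock: 23.05
ee_pos: [0.6626, -0.2065, 0.0111]
tcp_rot: [179.9, -0.1, 179.8]
force: [-0.5, 1.0, 2.3]
opening: 0.0497
grasp_force: 20.0
```

```bash
python3 - <<'E'
from h import *
d=get('top'); P=cloud(d); X,Y,Z=P[...,0],P[...,1],P[...,2]
cv2.imwrite('pics/bed.png',cv2.cvtColor(cv2.resize(d['pixels'][130:260,70:240],None,fx=4,fy=4,interpolation=cv2.INTER_CUBIC),cv2.COLOR_RGB2BGR))
for v in range(148,222,6):
    k=(Z[v]>.045)&(Z[v]<.076)&(Y[v]<.28)&(Y[v]>-.09); print(v,' '.join(f'{int(a*1e3)}' for a in Z[v,150:236:3]))
tog([.660,-.2125,.005],179.3,0,0)
E
```

```text
148 32 29 31 26 29 31 -1 6 4 0 2 0 -4 0 -1 6 -3 0 -3 1427 2 0 2 -1 2 0 0 1 1427
154 29 31 31 28 30 28 5 1 0 71 70 68 73 67 65 66 71 68 63 60 65 65 60 62 62 3 -1 2 3
160 44 48 71 1427 64 61 63 61 64 62 62 60 64 57 59 64 57 63 60 62 63 62 62 63 65 66 -3 -1 5
166 1427 46 69 68 62 64 62 65 61 61 61 64 64 67 59 65 62 62 61 62 66 64 67 64 66 70 60 64 58
172 30 28 74 59 66 67 64 59 59 61 61 62 66 60 61 60 58 64 66 57 63 59 62 61 60 69 0 3 3
178 27 28 68 63 60 58 64 63 58 66 58 57 63 59 63 61 65 59 61 61 60 59 66 56 67 68 5 3 -2
184 118 34 28 60 65 63 67 60 58 66 66 59 60 61 61 57 66 1427 63 59 66 64 63 1427 61 59 4 -1 0
190 125 24 27 60 59 60 61 62 62 67 62 58 64 60 64 63 59 62 56 59 60 64 58 61 63 63 1 0 -3
196 123 30 30 64 62 61 62 58 59 66 62 63 65 65 62 59 60 64 61 59 60 61 65 59 64 59 57 61 58
202 126 29 31 57 62 61 63 65 59 61 68 63 57 61 63 65 63 63 65 55 66 62 61 62 62 58 59 4 3
208 130 46 50 66 59 62 60 65 60 62 65 63 56 57 63 64 58 61 61 62 60 60 58 62 61 63 72 3 6
214 28 30 23 72 67 68 65 59 60 53 -2 0 -3 -2 1 -1 3 -3 0 1 -1 2 0 71 59 2 -3 5 -2
220 27 26 29 31 34 29 30 0 0 0 2 6 -4 4 1 1 -3 6 4 -1 -1 18 16 16 15 12 14 -5 1
shift [ 0.026 -0.061  0.06 ] turn [ 0.012 -0.01   0.08 ] at [ 0.6626 -0.2064  0.011 ] [ 1.7993e+02 -6.0000e-02  1.7976e+02] F [-0.9  1.1  4.2] open 0.0493 grip 20.0 t 23.1
```

View pics/bed.png

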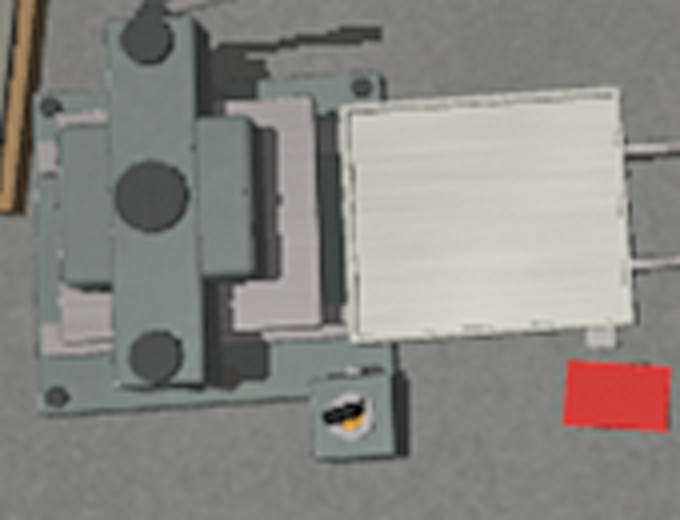

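>>> play_rows:
  moves:
    - {"ax": 0, "ay": 0, "az": 0, "x": 0, "y": 0, "z": 0, "grip": 0.3}
    - {"ax": 0, "ay": 0, "az": 0.08, "x": 0, "y": 0, "z": 0.06, "grip": 0.3}
    - {"ax": 0, "ay": 0, "az": 0, "x": 0, "y": 0, "z": 0, "grip": 0.3}
    - {"ax": 0, "ay": 0, "az": 0, "x": 0, "y": 0, "z": 0, "grip": -1}
    - {"ax": 0, "ay": 0, "az": 0, "x": 0, "y": 0, "z": 0, "grip": -1}
    - {"ax": 0, "ay": 0, "az": 0, "x": 0, "y": 0, "z": 0, "grip": -1}
  force: 30

```text
clock: 23.7
ee_pos: [0.6615, -0.2068, 0.0033]
tcp_rot: [179.9, -0.2, 179.3]
force: [-0.1, -0.9, -0.5]
opening: 0.0496
grasp_force: 29.9
```

```bash
python3 - <<'E'
from h import *
d=get('top'); c=np.array([ray(d,u,v,.068) for u,v in ((155.5,157),(224.5,152),(228.5,210.5),(158,215.5))]); print(c.round(4).tolist(),c.mean(0))
a=c[1]-c[0]+c[2]-c[3]; b=c[0]-c[3]+c[1]-c[2]; print('lens',np.linalg.norm(a)/2,np.linalg.norm(b)/2,'yaw from -y',np.degrees(np.arctan2(a[0],-a[1])),'yaw x',np.degrees(np.arctan2(b[1],b[0])))
E
```

```text
[[0.6338, 0.2367, 0.068], [0.6506, 0.0292, 0.068], [0.4731, 0.0153, 0.068], [0.457, 0.2237, 0.068]] [0.5536404  0.12622598 0.068     ]
lens 0.20859518164516938 0.1776691007240706 yaw from -y 4.523967885532916 yaw x 4.362189042550947
```

>>> play_rows:
  moves:
    - {"ax": 0, "ay": 0, "az": 0, "x": 0, "y": 0, "z": -0.2, "grip": -1}
    - {"ax": 0, "ay": 0, "az": 0.99, "x": 0, "y": 0, "z": -0.4, "grip": -1}
    - {"ax": 0, "ay": 0, "az": 0.99, "x": 0, "y": 0, "z": -0.4, "grip": -1}
    - {"ax": 0, "ay": 0, "az": 0.99, "x": 0, "y": 0, "z": -0.4, "grip": -1}
    - {"ax": 0, "ay": 0, "az": 0.99, "x": 0, "y": 0, "z": -0.3, "grip": -1}
    - {"ax": 0, "ay": 0, "az": 0.99, "x": 0, "y": 0, "z": 0, "grip": -1}
    - {"ax": 0, "ay": 0, "az": 0.99, "x": 0, "y": 0, "z": 0, "grip": -1}
    - {"ax": 0, "ay": 0, "az": 0.99, "x": 0, "y": 0, "z": 0, "grip": -1}
    - {"ax": 0, "ay": 0, "az": 0.99, "x": 0, "y": 0, "z": 0, "grip": -1}
    - {"ax": 0, "ay": 0, "az": 0.99, "x": 0, "y": 0, "z": 0, "grip": -1}
    - {"ax": 0, "ay": 0, "az": 0.99, "x": 0, "y": 0, "z": 0, "grip": -1}
    - {"ax": 0, "ay": 0, "az": 0.99, "x": 0, "y": 0, "z": 0, "grip": -1}

```text
clock: 24.95
ee_pos: [0.662, -0.2069, 0.1734]
tcp_rot: [-179.9, -0.2, 116.7]
force: [-0.1, -0.1, -0.7]
opening: 0.0498
grasp_force: 29.9
```

>>> play_rows:
  moves:
    - {"ax": 0, "ay": 0, "az": 0.99, "x": 0, "y": 0, "z": 0, "grip": -1}
    - {"ax": 0, "ay": 0, "az": 0.99, "x": 0, "y": 0, "z": 0, "grip": -1}
    - {"ax": 0, "ay": 0, "az": 0.99, "x": 0, "y": 0, "z": 0, "grip": -1}
    - {"ax": 0, "ay": 0, "az": 0.99, "x": 0, "y": 0, "z": 0, "grip": -1}
    - {"ax": 0, "ay": 0, "az": 0, "x": 0, "y": 0, "z": 0, "grip": -1}

```text
clock: 25.45
ee_pos: [0.6621, -0.2067, 0.1733]
tcp_rot: [-179.8, -0.1, 94.2]
force: [1.4, -0.3, -1.1]
opening: 0.0496
grasp_force: 29.9
```

```bash
python3 - <<'E'
from h import *
tog([.597,.081,.0665],94.3,0,0)
E
```

```text
shift [ 2.916 -0.436  1.073] turn [-0.034 -0.013 -0.02 ] at [ 0.6621 -0.2067  0.1733] [-1.798e+02 -8.000e-02  9.419e+01] F [ 1.4 -0.3 -1.1] open 0.0496 grip 29.9 t 25.45
```

>>> play_rows:
  moves:
    - {"ax": -0.03, "ay": 0, "az": 0, "x": 0.4, "y": -0.06, "z": 0, "grip": -1}
    - {"ax": 0, "ay": 0, "az": 0, "x": 0.4, "y": -0.06, "z": 0, "grip": -1}
    - {"ax": 0, "ay": 0, "az": 0, "x": 0.4, "y": -0.06, "z": 0, "grip": -1}
    - {"ax": 0, "ay": 0, "az": 0, "x": 0.4, "y": -0.06, "z": 0, "grip": -1}
    - {"ax": 0, "ay": 0, "az": 0, "x": 0.4, "y": -0.06, "z": 0, "grip": -1}
    - {"ax": 0, "ay": 0, "az": 0, "x": 0.4, "y": -0.06, "z": 0, "grip": -1}
    - {"ax": 0, "ay": 0, "az": 0, "x": 0.4, "y": -0.06, "z": 0.2, "grip": -1}
    - {"ax": 0, "ay": 0, "az": 0, "x": 0.1, "y": -0.02, "z": 0.3, "grip": -1}
    - {"ax": 0, "ay": 0, "az": 0, "x": 0, "y": 0, "z": 0.3, "grip": -1}
    - {"ax": 0, "ay": 0, "az": 0, "x": 0, "y": 0, "z": 0, "grip": -1}

```text
clock: 26.45
ee_pos: [0.5938, 0.0794, 0.0903]
tcp_rot: [-179.6, -0.0, 94.5]
force: [-1.1, 0.0, -1.9]
opening: 0.0497
grasp_force: 29.9
```

```bash
python3 - <<'E'
from h import *
tog([.597,.081,.0665],94.3,0,0)
E
```

```text
shift [0.014 0.035 0.238] turn [-0.073 -0.005  0.026] at [0.5938 0.0794 0.0903] [-1.7958e+02 -3.0000e-02  9.4450e+01] F [-1.1  0.  -1.9] open 0.0497 grip 29.9 t 26.45
```

>>> play_rows:
  moves:
    - {"ax": -0.07, "ay": 0, "az": 0.03, "x": 0.015, "y": 0.035, "z": 0.1, "grip": -1}
    - {"ax": 0, "ay": 0, "az": 0, "x": 0, "y": 0, "z": 0.14, "grip": -1}
    - {"ax": 0, "ay": 0, "az": 0, "x": 0, "y": 0, "z": 0, "grip": -1}

```text
clock: 26.75
ee_pos: [0.6, 0.0803, 0.0689]
tcp_rot: [179.7, -0.1, 94.0]
force: [-0.4, 0.8, -0.7]
opening: 0.0495
grasp_force: 29.9
```

>>> play_rows:
  moves:
    - {"ax": 0, "ay": 0, "az": 0, "x": 0, "y": 0, "z": 0, "grip": 0.27}
    - {"ax": 0, "ay": 0, "az": 0, "x": 0, "y": 0, "z": 0, "grip": 0.27}
    - {"ax": 0, "ay": 0, "az": 0, "x": 0, "y": 0, "z": -0.3, "grip": 0.27}
    - {"ax": 0, "ay": 0, "az": -1, "x": 0, "y": 0, "z": -0.4, "grip": 0.59}
    - {"ax": 0, "ay": 0, "az": -1, "x": 0, "y": 0, "z": -0.4, "grip": 0.59}
    - {"ax": 0, "ay": 0, "az": -1, "x": 0, "y": 0, "z": 0, "grip": 0.59}
    - {"ax": 0, "ay": 0, "az": -1, "x": 0, "y": 0, "z": 0, "grip": 0.59}
    - {"ax": 0, "ay": 0, "az": -1, "x": 0, "y": 0, "z": 0, "grip": 0.59}
    - {"ax": 0, "ay": 0, "az": -1, "x": 0, "y": 0, "z": 0, "grip": 0.59}
    - {"ax": 0, "ay": 0, "az": -1, "x": 0, "y": 0, "z": 0, "grip": 0.59}

```text
clock: 27.75
ee_pos: [0.6, 0.0805, 0.1808]
tcp_rot: [179.6, 0.2, 134.4]
force: [-0.0, -0.5, 0.3]
opening: 0.0698
grasp_force: 0.0
```

```bash
python3 - <<'E'
from h import *
d=get('top'); P=cloud(d)
for b in books(d,P): print('top',b)
d=get('scene'); P=cloud(d)
for b in books(d,P): print('scene',b)
tog([.432,-.217,.15],165.3,0,0)
E
```

```text
top (array([355., 219.]), array([ 0.4548, -0.3725]), array([0.077, 0.049]), -11.0, 0.0156)
top (array([305., 226.]), array([ 0.4314, -0.2173]), array([0.077, 0.049]), -13.8, 0.0152)
scene (array([206., 163.]), array([ 0.4551, -0.3683]), array([0.081, 0.054]), -11.8, 0.0153)
scene (array([241., 179.]), array([ 0.4321, -0.2132]), array([0.081, 0.055]), -18.9, 0.0152)
scene (array([272., 243.]), array([0.6042, 0.0851]), array([0.084, 0.058]), -84.6, 0.0772)
shift [-0.961 -3.28   0.286] turn [ 0.06   0.059 -5.431] at [0.6    0.0805 0.1807] [179.58   0.23 134.18] F [-1.  -0.5 -0.7] open 0.0699 grip 0.0 t 27.85
```

>>> play_rows:
  moves:
    - {"ax": 0, "ay": 0, "az": 0, "x": -0.12, "y": -0.41, "z": 0, "grip": 0.59}
    - {"ax": 0, "ay": 0, "az": 0, "x": -0.12, "y": -0.41, "z": 0, "grip": 0.59}
    - {"ax": 0, "ay": 0, "az": 0, "x": -0.12, "y": -0.41, "z": 0, "grip": 0.59}
    - {"ax": 0, "ay": 0, "az": 0, "x": -0.12, "y": -0.41, "z": 0, "grip": 0.59}
    - {"ax": 0, "ay": 0, "az": 0, "x": -0.12, "y": -0.41, "z": 0, "grip": 0.59}
    - {"ax": 0, "ay": 0, "az": 0, "x": -0.12, "y": -0.41, "z": 0, "grip": 0.59}
    - {"ax": 0, "ay": 0, "az": 0, "x": -0.12, "y": -0.41, "z": 0, "grip": 0.59}
    - {"ax": 0, "ay": 0, "az": 0, "x": -0.12, "y": -0.41, "z": 0, "grip": 0.59}

```text
clock: 28.65
ee_pos: [0.4305, -0.2182, 0.1789]
tcp_rot: [179.6, 0.3, 134.0]
force: [0.3, -0.0, 0.1]
opening: 0.0697
grasp_force: 0.0
```

>>> play_rows:
  moves:
    - {"ax": 0.06, "ay": 0, "az": -0.9, "x": 0, "y": 0, "z": 0.1, "grip": 0.59}
    - {"ax": 0, "ay": 0.05, "az": -0.9, "x": 0, "y": 0, "z": 0.2, "grip": 0.59}
    - {"ax": 0, "ay": 0, "az": -0.9, "x": 0, "y": 0, "z": 0.2, "grip": 0.59}
    - {"ax": 0, "ay": 0, "az": -0.9, "x": 0, "y": 0, "z": 0.2, "grip": 0.59}
    - {"ax": 0, "ay": 0, "az": -0.9, "x": 0, "y": 0, "z": 0.2, "grip": 0.59}
    - {"ax": 0, "ay": 0, "az": -0.9, "x": 0, "y": 0, "z": 0.2, "grip": 0.59}
    - {"ax": 0, "ay": 0, "az": 0, "x": 0, "y": 0, "z": 0, "grip": 0.59}

```text
clock: 29.35
ee_pos: [0.4299, -0.2163, 0.0666]
tcp_rot: [180.0, -0.3, 165.0]
force: [-0.7, -0.8, -0.0]
opening: 0.0697
grasp_force: 0.0
```

```bash
python3 - <<'E'
from h import *
tog([.432,-.216,.003],165.5,0,0)
E
```

```text
shift [-0.023  0.008  0.636] turn [ 0.006 -0.048 -0.089] at [ 0.4299 -0.2163  0.0666] [179.96  -0.27 164.99] F [-0.7 -0.8 -0. ] open 0.0697 grip 0.0 t 29.35
```

>>> play_rows:
  moves:
    - {"ax": 0, "ay": -0.05, "az": -0.09, "x": -0.02, "y": 0.01, "z": 0.3, "grip": 0.59}
    - {"ax": 0, "ay": 0, "az": 0, "x": 0, "y": 0, "z": 0.34, "grip": 0.59}
    - {"ax": 0, "ay": 0, "az": 0, "x": 0, "y": 0, "z": 0, "grip": 0.59}
    - {"ax": 0, "ay": 0, "az": 0, "x": 0, "y": 0, "z": 0, "grip": -1}
    - {"ax": 0, "ay": 0, "az": 0, "x": 0, "y": 0, "z": 0, "grip": -1}
    - {"ax": 0, "ay": 0, "az": 0, "x": 0, "y": 0, "z": 0, "grip": -1}
    - {"ax": 0, "ay": 0, "az": 0, "x": 0, "y": 0, "z": 0, "grip": -1}
  force: 30

```text
clock: 30.05
ee_pos: [0.4348, -0.2169, 0.0059]
tcp_rot: [-180.0, 0.4, 165.6]
force: [-1.7, -0.2, 9.3]
opening: 0.05
grasp_force: 30.0
```

>>> play_rows:
  moves:
    - {"ax": 0, "ay": 0, "az": 0, "x": 0, "y": 0, "z": -0.2, "grip": -1}
    - {"ax": 0, "ay": 0, "az": 0.96, "x": 0, "y": 0, "z": -0.4, "grip": -1}
    - {"ax": 0, "ay": 0, "az": 0.96, "x": 0, "y": 0, "z": -0.4, "grip": -1}
    - {"ax": 0, "ay": 0, "az": 0.96, "x": 0, "y": 0, "z": -0.4, "grip": -1}
    - {"ax": 0, "ay": 0, "az": 0.96, "x": 0, "y": 0, "z": -0.3, "grip": -1}
    - {"ax": 0, "ay": 0, "az": 0.96, "x": 0, "y": 0, "z": 0, "grip": -1}
    - {"ax": 0, "ay": 0, "az": 0.96, "x": 0, "y": 0, "z": 0, "grip": -1}
    - {"ax": 0, "ay": 0, "az": 0.96, "x": 0, "y": 0, "z": 0, "grip": -1}
    - {"ax": 0, "ay": 0, "az": 0.96, "x": 0, "y": 0, "z": 0, "grip": -1}
    - {"ax": 0, "ay": 0, "az": 0.96, "x": 0, "y": 0, "z": 0, "grip": -1}
    - {"ax": 0, "ay": 0, "az": 0.96, "x": 0, "y": 0, "z": 0, "grip": -1}
    - {"ax": 0, "ay": 0, "az": 0.96, "x": 0, "y": 0, "z": 0, "grip": -1}

```text
clock: 31.25
ee_pos: [0.4327, -0.216, 0.1749]
tcp_rot: [179.8, 0.1, 104.8]
force: [-0.1, -0.3, -0.5]
opening: 0.0494
grasp_force: 30.0
```

>>> play_rows:
  moves:
    - {"ax": 0, "ay": 0, "az": 0.96, "x": 0, "y": 0, "z": 0, "grip": -1}
    - {"ax": 0, "ay": 0, "az": 0.92, "x": 0, "y": 0, "z": 0, "grip": -1}
    - {"ax": 0, "ay": 0, "az": 0, "x": 0, "y": 0, "z": 0, "grip": -1}

```text
clock: 31.55
ee_pos: [0.4328, -0.216, 0.1748]
tcp_rot: [179.7, 0.1, 94.3]
force: [-0.3, -1.1, 0.0]
opening: 0.0502
grasp_force: 30.0
```

```bash
python3 - <<'E'
from h import *
tog([.516,.075,.0695],94.3,0,0)
E
```

```text
shift [2.841 1.041 1.055] turn [ 0.044  0.01  -0.006] at [ 0.4328 -0.216   0.1748] [1.7975e+02 5.0000e-02 9.4270e+01] F [-0.3 -1.1  0. ] open 0.0502 grip 30.0 t 31.55
```

>>> play_rows:
  moves:
    - {"ax": 0.04, "ay": 0, "az": 0, "x": 0.35, "y": 0.13, "z": 0, "grip": -1}
    - {"ax": 0, "ay": 0, "az": 0, "x": 0.35, "y": 0.13, "z": 0, "grip": -1}
    - {"ax": 0, "ay": 0, "az": 0, "x": 0.35, "y": 0.13, "z": 0, "grip": -1}
    - {"ax": 0, "ay": 0, "az": 0, "x": 0.35, "y": 0.13, "z": 0, "grip": -1}
    - {"ax": 0, "ay": 0, "az": 0, "x": 0.35, "y": 0.13, "z": 0, "grip": -1}
    - {"ax": 0, "ay": 0, "az": 0, "x": 0.35, "y": 0.13, "z": 0, "grip": -1}
    - {"ax": 0, "ay": 0, "az": 0, "x": 0.35, "y": 0.13, "z": 0.2, "grip": -1}
    - {"ax": 0, "ay": 0, "az": 0, "x": 0.35, "y": 0.13, "z": 0.3, "grip": -1}
    - {"ax": 0, "ay": 0, "az": 0, "x": 0.04, "y": 0, "z": 0.3, "grip": -1}
    - {"ax": 0, "ay": 0, "az": 0, "x": 0, "y": 0, "z": 0, "grip": -1}

```text
clock: 32.55
ee_pos: [0.5123, 0.0759, 0.091]
tcp_rot: [-179.6, 0.1, 94.6]
force: [-0.5, -0.3, -1.1]
opening: 0.0498
grasp_force: 30.0
```

```bash
python3 - <<'E'
from h import *
tog([.516,.075,.0685],94.3,0,0)
E
```

```text
shift [-0.012  0.037  0.225] turn [-0.07   0.016  0.057] at [0.5123 0.0759 0.091 ] [-1.796e+02  9.000e-02  9.463e+01] F [-0.5 -0.3 -1.1] open 0.0498 grip 30.0 t 32.55
```

>>> play_rows:
  moves:
    - {"ax": -0.07, "ay": 0, "az": 0.06, "x": -0.01, "y": 0.035, "z": 0.1, "grip": -1}
    - {"ax": 0, "ay": 0, "az": 0, "x": 0, "y": 0, "z": 0.13, "grip": -1}
    - {"ax": 0, "ay": 0, "az": 0, "x": 0, "y": 0, "z": 0, "grip": -1}

```text
clock: 32.85
ee_pos: [0.5183, 0.0728, 0.0703]
tcp_rot: [179.7, 0.1, 93.9]
force: [0.1, -0.7, -0.5]
opening: 0.0497
grasp_force: 30.0
```

>>> play_rows:
  moves:
    - {"ax": 0, "ay": 0, "az": 0, "x": 0, "y": 0, "z": 0, "grip": 0.27}
    - {"ax": 0, "ay": 0, "az": 0, "x": 0, "y": 0, "z": 0, "grip": 0.27}
    - {"ax": 0, "ay": 0, "az": 0, "x": 0, "y": 0, "z": -0.3, "grip": 0.27}
    - {"ax": 0, "ay": 0, "az": -1, "x": 0, "y": 0, "z": -0.4, "grip": 0.59}
    - {"ax": 0, "ay": 0, "az": -1, "x": 0, "y": 0, "z": -0.4, "grip": 0.59}
    - {"ax": 0, "ay": 0, "az": -1, "x": 0, "y": 0, "z": 0, "grip": 0.59}
    - {"ax": 0, "ay": 0, "az": -1, "x": 0, "y": 0, "z": 0, "grip": 0.59}
    - {"ax": 0, "ay": 0, "az": -1, "x": 0, "y": 0, "z": 0, "grip": 0.59}
    - {"ax": 0, "ay": 0, "az": -1, "x": 0, "y": 0, "z": 0, "grip": 0.59}
    - {"ax": 0, "ay": 0, "az": -1, "x": 0, "y": 0, "z": 0, "grip": 0.59}

```text
clock: 33.85
ee_pos: [0.5183, 0.0741, 0.1817]
tcp_rot: [179.7, 0.3, 134.3]
force: [-0.7, -0.6, 0.0]
opening: 0.0699
grasp_force: 0.0
```

```bash
python3 - <<'E'
from h import *
d=get('top'); P=cloud(d)
for b in books(d,P): print('top',b)
d=get('scene'); P=cloud(d)
for b in books(d,P): print('scene',b)
tog([.455,-.371,.15],169,0,0)
E
```

```text
top (array([355., 219.]), array([ 0.4549, -0.3724]), array([0.077, 0.049]), -11.1, 0.0154)
scene (array([206., 163.]), array([ 0.4563, -0.3671]), array([0.082, 0.055]), -11.6, 0.0154)
scene (array([292., 228.]), array([0.5241, 0.083 ]), array([0.08 , 0.058]), -86.0, 0.0771)
scene (array([272., 244.]), array([0.6035, 0.0852]), array([0.084, 0.056]), -86.3, 0.0771)
shift [-2.752 -3.554  0.311] turn [ 0.035  0.069 -6.087] at [0.5183 0.074  0.1816] [179.69   0.31 134.12] F [-0.   0.6 -0. ] open 0.0695 grip 0.0 t 33.95
```

>>> play_rows:
  moves:
    - {"ax": 0, "ay": 0, "az": 0, "x": -0.275, "y": -0.355, "z": 0, "grip": 0.59}
    - {"ax": 0, "ay": 0, "az": 0, "x": -0.275, "y": -0.355, "z": 0, "grip": 0.59}
    - {"ax": 0, "ay": 0, "az": 0, "x": -0.275, "y": -0.355, "z": 0, "grip": 0.59}
    - {"ax": 0, "ay": 0, "az": 0, "x": -0.275, "y": -0.355, "z": 0, "grip": 0.59}
    - {"ax": 0, "ay": 0, "az": 0, "x": -0.275, "y": -0.355, "z": 0, "grip": 0.59}
    - {"ax": 0, "ay": 0, "az": 0, "x": -0.275, "y": -0.355, "z": 0, "grip": 0.59}
    - {"ax": 0, "ay": 0, "az": 0, "x": -0.275, "y": -0.355, "z": 0, "grip": 0.59}
    - {"ax": 0, "ay": 0, "az": 0, "x": -0.275, "y": -0.355, "z": 0, "grip": 0.59}
    - {"ax": 0, "ay": 0, "az": 0, "x": -0.275, "y": -0.355, "z": 0, "grip": 0.59}
    - {"ax": 0, "ay": 0, "az": 0, "x": -0.275, "y": -0.355, "z": 0, "grip": 0.59}

```text
clock: 34.95
ee_pos: [0.4541, -0.3723, 0.1813]
tcp_rot: [179.7, 0.3, 133.9]
force: [0.4, -0.4, -0.3]
opening: 0.0698
grasp_force: 0.0
```

>>> play_rows:
  moves:
    - {"ax": 0.035, "ay": 0.07, "az": -0.87, "x": 0, "y": 0, "z": 0.1, "grip": 0.59}
    - {"ax": 0, "ay": 0, "az": -0.87, "x": 0, "y": 0, "z": 0.2, "grip": 0.59}
    - {"ax": 0, "ay": 0, "az": -0.87, "x": 0, "y": 0, "z": 0.2, "grip": 0.59}
    - {"ax": 0, "ay": 0, "az": -0.87, "x": 0, "y": 0, "z": 0.2, "grip": 0.59}
    - {"ax": 0, "ay": 0, "az": -0.87, "x": 0, "y": 0, "z": 0.2, "grip": 0.59}
    - {"ax": 0, "ay": 0, "az": -0.87, "x": 0, "y": 0, "z": 0.2, "grip": 0.59}
    - {"ax": 0, "ay": 0, "az": -0.87, "x": 0, "y": 0, "z": 0, "grip": 0.59}
    - {"ax": 0, "ay": 0, "az": 0, "x": 0, "y": 0, "z": 0, "grip": 0.59}

```text
clock: 35.75
ee_pos: [0.4541, -0.3702, 0.0704]
tcp_rot: [179.9, -0.1, 168.9]
force: [-0.6, 0.3, 0.4]
opening: 0.0695
grasp_force: 0.0
```

```bash
python3 - <<'E'
from h import *
tog([.455,-.371,.003],169,0,0)
d=get('top'); P=cloud(d)
for b in books(d,P): print('top',b)
E
```

```text
shift [-0.011 -0.007  0.674] turn [ 0.019 -0.019 -0.021] at [ 0.4541 -0.3702  0.0704] [ 1.7989e+02 -1.1000e-01  1.6888e+02] F [-0.6  0.3  0.4] open 0.0695 grip 0.0 t 35.75
top (array([207., 168.]), array([0.5997, 0.0801]), array([0.079, 0.05 ]), -84.3, 0.0767)
top (array([208., 195.]), array([0.518 , 0.0762]), array([0.077, 0.048]), -89.6, 0.077)
```

>>> play_rows:
  moves:
    - {"ax": 0, "ay": 0, "az": 0, "x": -0.01, "y": 0, "z": 0.34, "grip": 0.59}
    - {"ax": 0, "ay": 0, "az": 0, "x": 0, "y": 0, "z": 0.33, "grip": 0.59}
    - {"ax": 0, "ay": 0, "az": 0, "x": 0, "y": 0, "z": 0, "grip": 0.59}
    - {"ax": 0, "ay": 0, "az": 0, "x": 0, "y": 0, "z": 0, "grip": -1}
    - {"ax": 0, "ay": 0, "az": 0, "x": 0, "y": 0, "z": 0, "grip": -1}
    - {"ax": 0, "ay": 0, "az": 0, "x": 0, "y": 0, "z": 0, "grip": -1}
    - {"ax": 0, "ay": 0, "az": 0, "x": 0, "y": 0, "z": 0, "grip": -1}

```text
clock: 36.5
ee_pos: [0.4558, -0.3708, 0.005]
tcp_rot: [180.0, 0.0, 168.9]
force: [-0.3, 0.3, 6.6]
opening: 0.0496
grasp_force: 30.0
```

>>> play_rows:
  moves:
    - {"ax": 0, "ay": 0, "az": 0, "x": 0, "y": 0, "z": -0.2, "grip": -1}
    - {"ax": 0, "ay": 0, "az": 0.93, "x": 0, "y": 0, "z": -0.4, "grip": -1}
    - {"ax": 0, "ay": 0, "az": 0.93, "x": 0, "y": 0, "z": -0.4, "grip": -1}
    - {"ax": 0, "ay": 0, "az": 0.93, "x": 0, "y": 0, "z": -0.4, "grip": -1}
    - {"ax": 0, "ay": 0, "az": 0.93, "x": 0, "y": 0, "z": -0.3, "grip": -1}
    - {"ax": 0, "ay": 0, "az": 0.93, "x": 0, "y": 0, "z": 0, "grip": -1}
    - {"ax": 0, "ay": 0, "az": 0.93, "x": 0, "y": 0, "z": 0, "grip": -1}
    - {"ax": 0, "ay": 0, "az": 0.93, "x": 0, "y": 0, "z": 0, "grip": -1}
    - {"ax": 0, "ay": 0, "az": 0.93, "x": 0, "y": 0, "z": 0, "grip": -1}
    - {"ax": 0, "ay": 0, "az": 0.93, "x": 0, "y": 0, "z": 0, "grip": -1}
    - {"ax": 0, "ay": 0, "az": 0.93, "x": 0, "y": 0, "z": 0, "grip": -1}
    - {"ax": 0, "ay": 0, "az": 0.93, "x": 0, "y": 0, "z": 0, "grip": -1}

```text
clock: 37.7
ee_pos: [0.4553, -0.3702, 0.1739]
tcp_rot: [-180.0, -0.1, 110.1]
force: [-0.2, -0.3, -1.2]
opening: 0.0498
grasp_force: 30.0
```

>>> play_rows:
  moves:
    - {"ax": 0, "ay": 0, "az": 0.93, "x": 0, "y": 0, "z": 0, "grip": -1}
    - {"ax": 0, "ay": 0, "az": 0.93, "x": 0, "y": 0, "z": 0, "grip": -1}
    - {"ax": 0, "ay": 0, "az": 0.93, "x": 0, "y": 0, "z": 0, "grip": -1}
    - {"ax": 0, "ay": 0, "az": 0, "x": 0, "y": 0, "z": 0, "grip": -1}

```text
clock: 38.1
ee_pos: [0.4553, -0.3702, 0.1738]
tcp_rot: [-180.0, -0.1, 94.3]
force: [-0.3, 0.0, -1.0]
opening: 0.0499
grasp_force: 30.0
```

```bash
python3 - <<'E'
from h import *
tog([.550,.171,.0685],94.3,0,0)
E
```

```text
shift [5.323 1.354 1.063] turn [-0.008 -0.021  0.006] at [ 0.4553 -0.3702  0.1738] [-1.7995e+02 -1.2000e-01  9.4340e+01] F [-0.3  0.  -1. ] open 0.0499 grip 30.0 t 38.1
```

>>> play_rows:
  moves:
    - {"ax": 0, "ay": 0, "az": 0, "x": 0.43, "y": 0.11, "z": 0, "grip": -1}
    - {"ax": 0, "ay": 0, "az": 0, "x": 0.43, "y": 0.11, "z": 0, "grip": -1}
    - {"ax": 0, "ay": 0, "az": 0, "x": 0.43, "y": 0.11, "z": 0, "grip": -1}
    - {"ax": 0, "ay": 0, "az": 0, "x": 0.43, "y": 0.11, "z": 0, "grip": -1}
    - {"ax": 0, "ay": 0, "az": 0, "x": 0.43, "y": 0.11, "z": 0, "grip": -1}
    - {"ax": 0, "ay": 0, "az": 0, "x": 0.43, "y": 0.11, "z": 0, "grip": -1}
    - {"ax": 0, "ay": 0, "az": 0, "x": 0.43, "y": 0.11, "z": 0, "grip": -1}
    - {"ax": 0, "ay": 0, "az": 0, "x": 0.43, "y": 0.11, "z": 0, "grip": -1}
    - {"ax": 0, "ay": 0, "az": 0, "x": 0.43, "y": 0.11, "z": 0, "grip": -1}
    - {"ax": 0, "ay": 0, "az": 0, "x": 0.43, "y": 0.11, "z": 0, "grip": -1}
    - {"ax": 0, "ay": 0, "az": 0, "x": 0.43, "y": 0.11, "z": 0, "grip": -1}
    - {"ax": 0, "ay": 0, "az": 0, "x": 0.43, "y": 0.11, "z": 0, "grip": -1}

```text
clock: 39.3
ee_pos: [0.5476, 0.1557, 0.1749]
tcp_rot: [-180.0, -0.1, 94.5]
force: [1.7, 0.0, -0.5]
opening: 0.0499
grasp_force: 30.0
```

>>> play_rows:
  moves:
    - {"ax": 0, "ay": 0, "az": 0, "x": 0.16, "y": 0.03, "z": 0.2, "grip": -1}
    - {"ax": 0, "ay": 0, "az": 0, "x": 0, "y": 0, "z": 0.3, "grip": -1}
    - {"ax": 0, "ay": 0, "az": 0, "x": 0, "y": 0, "z": 0.3, "grip": -1}
    - {"ax": 0, "ay": 0, "az": 0, "x": 0, "y": 0, "z": 0, "grip": -1}

```text
clock: 39.7
ee_pos: [0.5463, 0.1695, 0.0912]
tcp_rot: [-179.6, 0.0, 94.5]
force: [-0.2, 0.1, -1.3]
opening: 0.0495
grasp_force: 30.0
```

```bash
python3 - <<'E'
from h import *
tog([.551,.171,.0675],94.3,0,0)
E
```

```text
shift [0.011 0.05  0.236] turn [-0.078  0.004  0.042] at [0.5463 0.1695 0.0912] [-1.7956e+02  2.0000e-02  9.4540e+01] F [-0.2  0.1 -1.3] open 0.0495 grip 30.0 t 39.7
```

>>> play_rows:
  moves:
    - {"ax": -0.07, "ay": 0, "az": 0.04, "x": 0.01, "y": 0.04, "z": 0.1, "grip": -1}
    - {"ax": 0, "ay": 0, "az": 0, "x": 0, "y": 0, "z": 0.14, "grip": -1}
    - {"ax": 0, "ay": 0, "az": 0, "x": 0, "y": 0, "z": 0, "grip": -1}
    - {"ax": 0, "ay": 0, "az": 0, "x": 0, "y": 0, "z": 0, "grip": 0.3}
    - {"ax": 0, "ay": 0, "az": 0, "x": 0, "y": 0, "z": 0, "grip": 0.3}
    - {"ax": 0, "ay": 0, "az": 0, "x": 0, "y": 0, "z": -0.3, "grip": 0.3}
    - {"ax": 0, "ay": 0, "az": 0, "x": 0, "y": 0, "z": -0.4, "grip": 0.3}
    - {"ax": 0, "ay": 0, "az": 0, "x": -0.4, "y": 0, "z": 0, "grip": -1}
    - {"ax": 0, "ay": 0, "az": 0, "x": -0.4, "y": 0, "z": 0, "grip": -1}
    - {"ax": 0, "ay": 0, "az": 0, "x": -0.4, "y": 0, "z": 0, "grip": -1}
    - {"ax": 0, "ay": 0, "az": 0, "x": -0.4, "y": 0, "z": 0, "grip": -1}
    - {"ax": 0, "ay": 0, "az": 0, "x": -0.4, "y": 0, "z": 0, "grip": -1}

```text
clock: 40.9
ee_pos: [0.5678, -0.0295, 0.1412]
tcp_rot: [179.5, -0.1, 94.2]
force: [0.1, -1.7, 0.0]
opening: 0.0204
grasp_force: 0.0
```

>>> play_rows:
  moves:
    - {"ax": 0, "ay": 0, "az": 0, "x": -0.4, "y": 0, "z": 0, "grip": -1}
    - {"ax": 0, "ay": 0, "az": 0, "x": -0.4, "y": 0, "z": 0, "grip": -1}
    - {"ax": 0, "ay": 0, "az": 0, "x": 0, "y": 0, "z": 0, "grip": -1}

```text
clock: 41.2
ee_pos: [0.5731, -0.1153, 0.1411]
tcp_rot: [179.6, 0.1, 93.6]
force: [0.2, -0.4, -0.2]
opening: 0.0003
grasp_force: 0.0
```

```bash
python3 - <<'E'
from h import *
tog([.567,-.1,.044],94.3,0,0)
for n in ('top','scene'):
    d=get(n); P=cloud(d)
    for b in books(d,P): print(n,b)
    X,Y,Z=P[...,0],P[...,1],P[...,2]; k=(abs(X-.565)<.06)&(Y>-.1)&(Y<-.02)&(Z>.045)&(Z<.072); q=P[k]
    if len(q): print('bar',k.sum(),q.mean(0),q.min(0),q.max(0))
    save(d,n+'7.png')
E
```

```text
shift [ 0.158 -0.059  0.971] turn [ 0.078  0.019 -0.116] at [ 0.5731 -0.1153  0.1411] [1.7955e+02 1.0000e-01 9.3630e+01] F [ 0.2 -0.4 -0.2] open 0.0003 grip 0.0 t 41.2
top (array([209., 188.]), array([0.5407, 0.0735]), array([0.099, 0.083]), 0.4, 0.0769)
top (array([176., 183.]), array([0.5521, 0.1716]), array([0.077, 0.051]), -88.3, 0.077)
bar 186 [ 0.56757005 -0.04660838  0.06361416] [ 0.51989542 -0.06045052  0.05586424] [ 0.61817843 -0.02081615  0.07174616]
scene (array([285., 230.]), array([0.545 , 0.0797]), array([0.105, 0.089]), 2.5, 0.0772)
scene (array([313., 251.]), array([0.5458, 0.1794]), array([0.087, 0.044]), 78.9, 0.0773)
bar 167 [ 0.56894837 -0.04395596  0.06296413] [ 0.51690001 -0.05863021  0.05190912] [ 0.6180369  -0.02020666  0.07104368]
```

View pics/scene7.png

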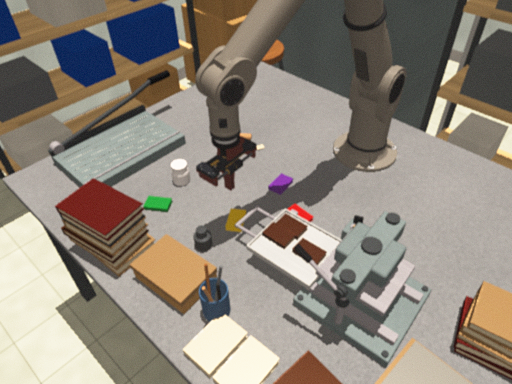

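The scene view shows all three books flat on the bed. The two in the outer row, near (285,230), now lie side by side because one was knocked over toward the other, but both are still inside the rim at the right height. Next I'll push the bed in.

>>> play_rows:
  moves:
    - {"ax": 0.08, "ay": 0.02, "az": -0.1, "x": 0, "y": -0.06, "z": 0.4, "grip": -1}
    - {"ax": 0, "ay": 0, "az": 0, "x": 0, "y": 0, "z": 0.4, "grip": -1}
    - {"ax": 0, "ay": 0, "az": 0, "x": 0, "y": 0, "z": 0.17, "grip": -1}
    - {"ax": 0, "ay": 0, "az": 0, "x": 0.15, "y": 0, "z": 0, "grip": -1}
    - {"ax": 0, "ay": 0, "az": 0, "x": 0.15, "y": 0, "z": 0, "grip": -1}
    - {"ax": 0, "ay": 0, "az": 0, "x": 0.1, "y": 0, "z": 0, "grip": -1}
    - {"ax": 0, "ay": 0, "az": 0, "x": 0.1, "y": 0, "z": 0, "grip": -1}
    - {"ax": 0, "ay": 0, "az": 0, "x": 0.1, "y": 0, "z": 0, "grip": -1}

```text
clock: 42.1
ee_pos: [0.5637, -0.0472, 0.0445]
tcp_rot: [179.9, -0.2, 94.7]
force: [2.1, -2.9, 0.7]
opening: 0.0007
grasp_force: 1.2
```

>>> play_rows:
  moves:
    - {"ax": 0, "ay": 0, "az": 0, "x": 0.15, "y": 0, "z": 0, "grip": -1}
    - {"ax": 0, "ay": 0, "az": 0, "x": 0.15, "y": 0, "z": 0, "grip": -1}
    - {"ax": 0, "ay": 0, "az": 0, "x": 0.15, "y": 0, "z": 0, "grip": -1}
    - {"ax": 0, "ay": 0, "az": 0, "x": 0.15, "y": 0, "z": 0, "grip": -1}
    - {"ax": 0, "ay": 0, "az": 0, "x": 0.15, "y": 0, "z": 0, "grip": -1}
    - {"ax": 0, "ay": 0, "az": 0, "x": 0.15, "y": 0, "z": 0, "grip": -1}
    - {"ax": 0, "ay": 0, "az": 0, "x": 0.15, "y": 0, "z": 0, "grip": -1}
    - {"ax": 0, "ay": 0, "az": 0, "x": 0.15, "y": 0, "z": 0, "grip": -1}

```text
clock: 42.9
ee_pos: [0.5522, 0.0727, 0.0435]
tcp_rot: [-179.9, -0.2, 94.7]
force: [2.3, -3.2, -0.6]
opening: 0.0005
grasp_force: 1.3
```

>>> play_rows:
  moves:
    - {"ax": 0, "ay": 0, "az": 0, "x": 0.12, "y": 0, "z": 0, "grip": -1}
    - {"ax": 0, "ay": 0, "az": 0, "x": 0.12, "y": 0, "z": 0, "grip": -1}
    - {"ax": 0, "ay": 0, "az": 0, "x": 0.12, "y": 0, "z": 0, "grip": -1}
    - {"ax": 0, "ay": 0, "az": 0, "x": 0.12, "y": 0, "z": 0, "grip": -1}
    - {"ax": 0, "ay": 0, "az": 0, "x": 0.05, "y": 0, "z": 0, "grip": -1}
    - {"ax": 0, "ay": 0, "az": 0, "x": 0.05, "y": 0, "z": 0, "grip": -1}
    - {"ax": 0, "ay": 0, "az": 0, "x": 0, "y": 0, "z": 0, "grip": -1}

```text
clock: 43.6
ee_pos: [0.5472, 0.1303, 0.0438]
tcp_rot: [-179.9, -0.3, 94.8]
force: [0.2, 0.0, -0.1]
opening: 0.0006
grasp_force: 0.0
```

>>> play_rows:
  moves:
    - {"ax": 0, "ay": 0, "az": 0, "x": 0.04, "y": 0, "z": 0, "grip": -1}
    - {"ax": 0, "ay": 0, "az": 0, "x": 0.0, "y": 0, "z": 0, "grip": -1}

```text
clock: 43.8
ee_pos: [0.5471, 0.1335, 0.0439]
tcp_rot: [-179.9, -0.2, 94.7]
force: [-0.2, 0.1, -0.3]
opening: 0.0002
grasp_force: 0.1
```

>>> play_rows:
  moves:
    - {"ax": 0, "ay": 0, "az": 0, "x": 0.04, "y": 0, "z": 0, "grip": -1}
    - {"ax": 0, "ay": 0, "az": 0, "x": 0.0, "y": 0, "z": 0, "grip": -1}

```text
clock: 44.0
ee_pos: [0.5469, 0.136, 0.0438]
tcp_rot: [-179.9, -0.1, 94.7]
force: [-0.2, -4.7, 1.2]
opening: 0.0005
grasp_force: 2.3
```

>>> play_rows:
  moves:
    - {"ax": 0, "ay": 0, "az": 0, "x": 0.02, "y": 0, "z": 0, "grip": -1}
    - {"ax": 0, "ay": 0, "az": 0, "x": 0.0, "y": 0, "z": 0, "grip": -1}

```text
clock: 44.2
ee_pos: [0.5469, 0.1361, 0.0438]
tcp_rot: [-179.8, -0.0, 94.6]
force: [1.0, -8.8, 0.9]
opening: 0.0004
grasp_force: 4.4
```

>>> play_rows:
  moves:
    - {"ax": 0, "ay": 0, "az": 0, "x": 0.02, "y": 0, "z": 0, "grip": -1}
    - {"ax": 0, "ay": 0, "az": 0, "x": 0.0, "y": 0, "z": 0, "grip": -1}

```text
clock: 44.4
ee_pos: [0.5468, 0.1361, 0.0438]
tcp_rot: [-179.8, 0.1, 94.5]
force: [-0.2, -13.6, 2.7]
opening: 0.0003
grasp_force: 6.4
```

>>> play_rows:
  moves:
    - {"ax": 0, "ay": 0, "az": 0, "x": -0.2, "y": 0, "z": 0, "grip": -1}
    - {"ax": 0, "ay": 0, "az": 0, "x": -0.1, "y": 0, "z": -0.4, "grip": -1}
    - {"ax": 0, "ay": 0, "az": 0, "x": 0, "y": 0, "z": -0.45, "grip": -1}
    - {"ax": 0, "ay": 0, "az": 0, "x": 0, "y": 0, "z": -0.45, "grip": -1}
    - {"ax": 0, "ay": 0, "az": 0, "x": 0, "y": 0, "z": -0.45, "grip": -1}
    - {"ax": 0, "ay": 0, "az": 0, "x": 0, "y": 0, "z": -0.45, "grip": -1}
    - {"ax": 0, "ay": 0, "az": 0, "x": 0, "y": 0, "z": -0.45, "grip": -1}
    - {"ax": 0, "ay": 0, "az": 0, "x": 0.3, "y": 0.34, "z": 0, "grip": -1}
    - {"ax": 0, "ay": 0, "az": 0, "x": 0.3, "y": 0.34, "z": 0, "grip": -1}
    - {"ax": 0, "ay": 0, "az": 0, "x": 0.3, "y": 0.34, "z": 0, "grip": -1}
    - {"ax": 0, "ay": 0, "az": 0, "x": 0.3, "y": 0.34, "z": 0, "grip": -1}
    - {"ax": 0, "ay": 0, "az": 0, "x": 0, "y": 0, "z": 0, "grip": -1}

```text
clock: 45.6
ee_pos: [0.6763, 0.2482, 0.3062]
tcp_rot: [-179.8, -0.4, 95.1]
force: [0.8, 0.4, -0.0]
opening: 0.0008
grasp_force: 0.0
```

```bash
python3 - <<'E'
from h import *
tog([.684,.235,.265],94.3,0,0)
d=get('scene'); P=cloud(d); X,Y,Z=P[...,0],P[...,1],P[...,2]; v=d['pixels'].max(-1)
k=(abs(X-.683)<.03)&(Y>.18)&(Y<.29)&(Z>.22)&(Z<.275)&(v<60); q=P[k]; print('grip',k.sum(),q.mean(0),q.min(0),q.max(0))
for n in ('top','scene'):
    d=get(n); P=cloud(d); X,Y,Z=P[...,0],P[...,1],P[...,2]; k=(abs(X-.555)<.055)&(Y>.12)&(Y<.165)&(Z>.04)&(Z<.08); q=P[k]; print('bar',k.sum(),q.mean(0),q.min(0),q.max(0))
E
```

```text
shift [-0.141  0.066  0.411] turn [-0.037 -0.063  0.14 ] at [0.6763 0.2482 0.3062] [-179.79   -0.36   95.1 ] F [ 0.8  0.4 -0. ] open 0.0008 grip 0.0 t 45.6
grip 137 [0.68387428 0.24741756 0.2514754 ] [0.67293067 0.22798241 0.2336779 ] [0.69035138 0.26576887 0.26517039]
bar 153 [0.5510454  0.15222512 0.06376614] [0.50399545 0.14226005 0.05478698] [0.60511734 0.16408157 0.0739204 ]
bar 122 [0.55012778 0.1559605  0.06356376] [0.50241996 0.14510318 0.05590913] [0.6036043  0.1642699  0.06938636]
```

>>> play_rows:
  moves:
    - {"ax": -0.04, "ay": -0.06, "az": 0.14, "x": -0.14, "y": 0.065, "z": 0.3, "grip": -1}
    - {"ax": 0, "ay": 0, "az": 0, "x": 0, "y": 0, "z": 0.15, "grip": -1}
    - {"ax": 0, "ay": 0, "az": 0, "x": 0, "y": 0, "z": 0.15, "grip": -1}
    - {"ax": 0, "ay": 0, "az": 0, "x": 0, "y": 0, "z": 0.15, "grip": -1}
    - {"ax": 0, "ay": 0, "az": 0, "x": 0, "y": 0, "z": 0.15, "grip": -1}
    - {"ax": 0, "ay": 0, "az": 0, "x": 0, "y": 0, "z": 0.15, "grip": -1}

```text
clock: 46.35
ee_pos: [0.683, 0.2283, 0.2032]
tcp_rot: [179.9, 0.1, 94.0]
force: [0.2, -2.0, 2.6]
opening: 0.0001
grasp_force: 1.3
```

>>> play_rows:
  moves:
    - {"ax": 0, "ay": 0, "az": 0, "x": 0, "y": 0, "z": 0.12, "grip": -1}
    - {"ax": 0, "ay": 0, "az": 0, "x": 0, "y": 0, "z": 0.1, "grip": -1}
    - {"ax": 0, "ay": 0, "az": 0, "x": 0, "y": 0, "z": 0, "grip": -1}

```text
clock: 46.65
ee_pos: [0.682, 0.2282, 0.1798]
tcp_rot: [-179.9, 0.1, 94.0]
force: [-0.7, -0.5, -0.3]
opening: 0.0009
grasp_force: 0.0
```

>>> play_rows:
  moves:
    - {"ax": 0, "ay": 0, "az": 0, "x": 0, "y": 0, "z": 0.08, "grip": -1}
    - {"ax": 0, "ay": 0, "az": 0, "x": 0, "y": 0, "z": 0.04, "grip": -1}
    - {"ax": 0, "ay": 0, "az": 0, "x": 0, "y": 0, "z": 0, "grip": -1}

```text
clock: 46.95
ee_pos: [0.6829, 0.228, 0.1694]
tcp_rot: [179.9, 0.1, 94.0]
force: [0.0, -0.0, 0.0]
opening: 0.0005
grasp_force: 0.0
```

>>> play_rows:
  moves:
    - {"ax": 0, "ay": 0, "az": 0, "x": 0, "y": 0, "z": 0.03, "grip": -1}
    - {"ax": 0, "ay": 0, "az": 0, "x": 0, "y": 0, "z": 0, "grip": -1}

```text
clock: 47.15
ee_pos: [0.6834, 0.2279, 0.1676]
tcp_rot: [179.8, 0.1, 93.9]
force: [-1.6, 0.2, 4.9]
opening: 0.0007
grasp_force: 1.6
```

```bash
python3 - <<'E'
from h import *
tog([.684,.229,.16],94.3,0,0)
d=get('scene'); P=cloud(d); X,Y,Z=P[...,0],P[...,1],P[...,2]; v=d['pixels'].max(-1)
k=(abs(X-.683)<.03)&(Y>.18)&(Y<.29)&(Z>.13)&(Z<.2)&(v<60); q=P[k]; print('grip',k.sum(),q.mean(0),q.min(0),q.max(0))
E
```

```text
shift [0.01  0.006 0.076] turn [ 0.029  0.016 -0.065] at [0.6834 0.2279 0.1676] [1.7983e+02 9.0000e-02 9.3930e+01] F [-1.6  0.2  4.9] open 0.0007 grip 1.6 t 47.15
grip 100 [0.6858513  0.23827144 0.16901491] [0.67547226 0.21563548 0.14957956] [0.69332098 0.25517589 0.19961516]
```

>>> play_rows:
  moves:
    - {"ax": 0, "ay": 0, "az": 0, "x": 0, "y": 0, "z": 0.03, "grip": -1}
    - {"ax": 0, "ay": 0, "az": 0, "x": 0, "y": 0, "z": 0, "grip": -1}

```text
clock: 47.4
ee_pos: [0.6837, 0.2281, 0.1668]
tcp_rot: [179.8, 0.0, 93.9]
force: [-5.4, -0.8, 14.1]
opening: 0.0001
grasp_force: 7.3
```

>>> play_rows:
  moves:
    - {"ax": 0, "ay": 0, "az": 0, "x": 0, "y": 0, "z": 0.03, "grip": -1}
    - {"ax": 0, "ay": 0, "az": 0, "x": 0, "y": 0, "z": 0, "grip": -1}

```text
clock: 47.6
ee_pos: [0.6839, 0.2282, 0.1664]
tcp_rot: [179.7, -0.0, 93.9]
force: [-10.8, -2.2, 26.8]
opening: 0.0005
grasp_force: 13.3
```

The lever is hard down at 0.166 m, as expected. Back to the key.

>>> play_rows:
  moves:
    - {"ax": 0, "ay": 0, "az": 0, "x": 0, "y": 0, "z": -0.3, "grip": -1}
    - {"ax": 0, "ay": 0, "az": 0, "x": 0, "y": 0, "z": -0.45, "grip": 0}
    - {"ax": 0, "ay": 0, "az": 0, "x": 0, "y": 0, "z": -0.45, "grip": 0}
    - {"ax": 0, "ay": 0, "az": 0, "x": 0, "y": 0, "z": -0.45, "grip": 0}
    - {"ax": 0, "ay": 0, "az": 0, "x": 0, "y": 0, "z": -0.3, "grip": 0}
    - {"ax": 0, "ay": 0, "az": 0, "x": 0, "y": -0.47, "z": 0, "grip": 0}
    - {"ax": 0, "ay": 0, "az": 0, "x": 0, "y": -0.47, "z": 0, "grip": 0}
    - {"ax": 0, "ay": 0, "az": 0, "x": 0, "y": -0.47, "z": 0, "grip": 0}
    - {"ax": 0, "ay": 0, "az": 0, "x": 0, "y": -0.47, "z": 0, "grip": 0}
    - {"ax": 0, "ay": 0, "az": 0, "x": 0, "y": -0.47, "z": 0, "grip": 0}
    - {"ax": 0, "ay": 0, "az": 0, "x": 0, "y": -0.45, "z": 0, "grip": 0}

```text
clock: 48.7
ee_pos: [0.4014, 0.2082, 0.355]
tcp_rot: [179.9, 0.1, 93.9]
force: [-0.0, 0.6, 1.3]
opening: 0.0437
grasp_force: 0.0
```

>>> play_rows:
  moves:
    - {"ax": 0, "ay": 0, "az": 1, "x": 0, "y": 0, "z": 0, "grip": 0}
    - {"ax": 0, "ay": 0, "az": 1, "x": 0, "y": 0, "z": 0, "grip": 0}
    - {"ax": 0, "ay": 0, "az": 1, "x": 0, "y": 0, "z": 0, "grip": 0}
    - {"ax": 0, "ay": 0, "az": 1, "x": 0, "y": 0, "z": 0, "grip": 0}
    - {"ax": 0, "ay": 0, "az": 1, "x": 0, "y": 0, "z": 0, "grip": 0}
    - {"ax": 0, "ay": 0, "az": 1, "x": 0, "y": 0, "z": 0, "grip": 0}
    - {"ax": 0, "ay": 0, "az": 1, "x": 0, "y": 0, "z": 0, "grip": 0}
    - {"ax": 0, "ay": 0, "az": 1, "x": 0, "y": 0, "z": 0, "grip": 0}
    - {"ax": 0, "ay": 0, "az": 1, "x": 0, "y": 0, "z": 0, "grip": 0}
    - {"ax": 0, "ay": 0, "az": 1, "x": 0, "y": 0, "z": 0, "grip": 0}
    - {"ax": 0, "ay": 0, "az": 1, "x": 0, "y": 0, "z": 0, "grip": 0}
    - {"ax": 0, "ay": 0, "az": 1, "x": 0, "y": 0, "z": 0, "grip": 0}

```text
clock: 49.9
ee_pos: [0.4034, 0.2085, 0.3551]
tcp_rot: [179.8, -0.1, 24.9]
force: [0.2, -0.8, 0.4]
opening: 0.0439
grasp_force: 0.0
```

>>> play_rows:
  moves:
    - {"ax": 0, "ay": 0, "az": 0.9, "x": 0, "y": 0, "z": 0, "grip": 0}
    - {"ax": 0, "ay": 0.7, "az": 0, "x": 0, "y": 0, "z": 0, "grip": 0}
    - {"ax": 0, "ay": 0.7, "az": 0, "x": 0, "y": 0, "z": 0, "grip": 0}
    - {"ax": 0, "ay": 0, "az": 0, "x": 0, "y": 0, "z": 0, "grip": 0}

```text
clock: 50.3
ee_pos: [0.4023, 0.2081, 0.3552]
tcp_rot: [179.8, -8.1, 20.1]
force: [0.3, 0.6, 0.7]
opening: 0.044
grasp_force: 0.0
```

```bash
python3 - <<'E'
from h import *
tog([.402,.218,.11],20,8); print(r.get_state()['joint_positions'].round(1))
d=get('scene'); P=cloud(d); X,Y,Z=P[...,0],P[...,1],P[...,2]; v=d['pixels'].max(-1)
k=(abs(X-.402)<.03)&(abs(Y-.218)<.03)&(Z>.1)&(Z<.14)&(v<70); q=P[k]
print('key',k.sum(),q.mean(0),cv2.fitLine(q[:,:2].astype(np.float32),cv2.DIST_L2,0,.01,.01).ravel()[:2])
k=(abs(X-.683)<.03)&(Y>.18)&(Y<.29)&(Z>.13)&(Z<.2)&(v<60); q=P[k]; print('grip',k.sum(),q.mean(0),q.min(0),q.max(0))
E
```

```text
shift [-0.317 -0.101  2.622] turn [ 0.025 -0.026  0.01 ] at [0.4023 0.2081 0.3552] [179.85  -8.15  20.06] F [0.3 0.6 0.7] open 0.044 grip 0.0 t 50.3
[ -41.4   -5.6    3.9  112.7    3.3   65.3 -108.6]
key 55 [0.40545179 0.2234793  0.11662099] [ 0.36472747 -0.9311143 ]
grip 89 [0.68602818 0.23472735 0.16405889] [0.67951878 0.21419511 0.15445659] [0.6914252  0.25562574 0.17367196]
```

>>> play_rows:
  moves:
    - {"ax": 0, "ay": 0, "az": 0, "x": -0.045, "y": -0.1, "z": 0.3, "grip": 0}
    - {"ax": 0, "ay": 0, "az": 0, "x": -0.045, "y": 0, "z": 0.37, "grip": 0}
    - {"ax": 0, "ay": 0, "az": 0, "x": -0.045, "y": 0, "z": 0.37, "grip": 0}
    - {"ax": 0, "ay": 0, "az": 0, "x": -0.045, "y": 0, "z": 0.37, "grip": 0}
    - {"ax": 0, "ay": 0, "az": 0, "x": -0.045, "y": 0, "z": 0.37, "grip": 0}
    - {"ax": 0, "ay": 0, "az": 0, "x": 0, "y": 0, "z": 0, "grip": 0}

```text
clock: 50.95
ee_pos: [0.4005, 0.2167, 0.1717]
tcp_rot: [179.7, -7.5, 20.0]
force: [-0.1, -0.5, 0.1]
opening: 0.0438
grasp_force: 0.0
```

```bash
python3 - <<'E'
from h import *
tog([.402,.218,.112],20,8)
E
```

```text
shift [-0.059 -0.012  0.785] turn [0.06  0.079 0.007] at [0.4005 0.2167 0.1717] [179.65  -7.55  20.04] F [-0.1 -0.5  0.1] open 0.0438 grip 0.0 t 50.95
```

>>> play_rows:
  moves:
    - {"ax": 0.06, "ay": 0.08, "az": 0, "x": -0.02, "y": -0.01, "z": 0.3, "grip": 0}
    - {"ax": 0, "ay": 0, "az": 0, "x": -0.02, "y": 0, "z": 0.3, "grip": 0}
    - {"ax": 0, "ay": 0, "az": 0, "x": -0.02, "y": 0, "z": 0.17, "grip": 0}
    - {"ax": 0, "ay": 0, "az": 0, "x": 0, "y": 0, "z": 0, "grip": -1}
    - {"ax": 0, "ay": 0, "az": 0, "x": 0, "y": 0, "z": 0, "grip": -1}
    - {"ax": 0, "ay": 0, "az": 0, "x": 0, "y": 0, "z": 0, "grip": -1}
    - {"ax": 0, "ay": 0, "az": 0, "x": 0, "y": 0, "z": 0, "grip": -1}
  force: 40

```text
clock: 51.65
ee_pos: [0.4078, 0.2243, 0.1003]
tcp_rot: [-179.7, -8.7, 20.2]
force: [-0.1, 7.4, -9.9]
opening: 0.0259
grasp_force: 40.0
```

>>> play_rows:
  moves:
    - {"ax": 0, "ay": 0, "az": 0, "x": 0, "y": 0, "z": 0, "grip": 0}
    - {"ax": 0, "ay": 0, "az": 0, "x": 0, "y": 0, "z": 0, "grip": 0}
    - {"ax": 0, "ay": 0, "az": 0, "x": 0, "y": 0, "z": 0, "grip": 0}

```text
clock: 51.95
ee_pos: [0.4082, 0.2217, 0.0999]
tcp_rot: [-179.8, -8.7, 20.0]
force: [-0.6, 0.4, 0.2]
opening: 0.043
grasp_force: 0.0
```

```bash
python3 - <<'E'
from h import *
tog([.4,.2195,.112],20,8); print(r.get_state()['joint_positions'].round(1))
E
```

```text
shift [-0.068 -0.007  0.058] turn [-0.036 -0.115 -0.   ] at [0.4082 0.2217 0.0999] [-179.79   -8.66   20.  ] F [-0.6  0.4  0.2] open 0.043 grip 0.0 t 51.95
[ -41.2   13.9    3.6  130.     3.4   27.8 -110.6]
```

>>> play_rows:
  moves:
    - {"ax": -0.03, "ay": -0.11, "az": 0, "x": -0.065, "y": 0, "z": 0.055, "grip": 0}
    - {"ax": 0, "ay": 0, "az": 0, "x": 0, "y": 0, "z": 0, "grip": 0}
    - {"ax": 0, "ay": 0, "az": 0, "x": 0, "y": 0, "z": 0, "grip": -1}
    - {"ax": 0, "ay": 0, "az": 0, "x": 0, "y": 0, "z": 0, "grip": -1}
    - {"ax": 0, "ay": 0, "az": 0, "x": 0, "y": 0, "z": 0, "grip": -1}
    - {"ax": 0, "ay": 0, "az": 0, "x": 0, "y": 0, "z": 0, "grip": -1}

```text
clock: 52.55
ee_pos: [0.4014, 0.222, 0.0925]
tcp_rot: [-179.9, -8.0, 20.2]
force: [-3.4, 6.9, -3.1]
opening: 0.0257
grasp_force: 40.0
```

>>> play_rows:
  moves:
    - {"ax": 0.11, "ay": 0, "az": -0.79, "x": 0, "y": -0.002, "z": 0, "grip": -1}
    - {"ax": 0.11, "ay": 0, "az": -0.79, "x": 0, "y": -0.002, "z": 0, "grip": -1}
    - {"ax": 0.11, "ay": 0, "az": -0.79, "x": 0, "y": -0.002, "z": 0, "grip": -1}
    - {"ax": 0, "ay": 0, "az": 0, "x": 0, "y": 0, "z": 0, "grip": -1}

```text
clock: 52.95
ee_pos: [0.4015, 0.2218, 0.0925]
tcp_rot: [-179.9, -8.0, 33.9]
force: [-1.4, 6.2, -2.0]
opening: 0.0256
grasp_force: 40.0
```

>>> play_rows:
  moves:
    - {"ax": 0.11, "ay": 0, "az": -0.79, "x": 0, "y": -0.002, "z": 0, "grip": -1}
    - {"ax": 0.11, "ay": 0, "az": -0.79, "x": 0, "y": -0.002, "z": 0, "grip": -1}
    - {"ax": 0.11, "ay": 0, "az": -0.79, "x": 0, "y": -0.002, "z": 0, "grip": -1}
    - {"ax": 0.11, "ay": 0, "az": -0.79, "x": 0, "y": -0.002, "z": 0, "grip": -1}
    - {"ax": 0, "ay": 0, "az": 0, "x": 0, "y": 0, "z": 0, "grip": -1}

```text
clock: 53.45
ee_pos: [0.4018, 0.2216, 0.0925]
tcp_rot: [-180.0, -8.0, 52.1]
force: [-0.3, 4.1, -3.6]
opening: 0.0261
grasp_force: 40.0
```

```bash
python3 - <<'E'
from h import *
tog([.4,.2195,.112],75,8); print(r.get_state()['joint_positions'].round(1))
E
```

```text
shift [-0.002 -0.012 -0.007] turn [ 0.553 -0.004 -3.963] at [0.4018 0.2216 0.0925] [-179.97   -8.02   52.07] F [-0.3  4.1 -3.6] open 0.0261 grip 40.0 t 53.45
[-27.9  15.1  -7.9 129.4  -0.6  27.9 -72.9]
```

>>> play_rows:
  moves:
    - {"ax": 0.11, "ay": 0, "az": -0.79, "x": 0, "y": -0.002, "z": 0.01, "grip": -1}
    - {"ax": 0.11, "ay": 0, "az": -0.79, "x": 0, "y": -0.002, "z": 0.005, "grip": -1}
    - {"ax": 0.11, "ay": 0, "az": -0.79, "x": 0, "y": -0.002, "z": 0, "grip": -1}
    - {"ax": 0, "ay": 0, "az": 0, "x": 0, "y": 0, "z": 0, "grip": -1}

```text
clock: 53.85
ee_pos: [0.402, 0.2215, 0.0914]
tcp_rot: [180.0, -8.0, 65.6]
force: [2.0, 1.2, 1.3]
opening: 0.0259
grasp_force: 40.0
```

>>> play_rows:
  moves:
    - {"ax": 0.11, "ay": 0, "az": -0.79, "x": 0, "y": -0.002, "z": 0, "grip": -1}
    - {"ax": 0.11, "ay": 0, "az": -0.79, "x": 0, "y": -0.002, "z": 0, "grip": -1}
    - {"ax": 0.07, "ay": 0, "az": -0.5, "x": 0, "y": -0.002, "z": 0, "grip": -1}
    - {"ax": 0, "ay": 0, "az": 0, "x": 0, "y": 0, "z": 0, "grip": -1}

```text
clock: 54.25
ee_pos: [0.4021, 0.2216, 0.0914]
tcp_rot: [179.9, -8.0, 77.6]
force: [5.6, 0.0, -1.9]
opening: 0.0256
grasp_force: 40.0
```

>>> play_rows:
  moves:
    - {"ax": 0, "ay": 0, "az": 0, "x": 0, "y": 0, "z": 0, "grip": 0}
    - {"ax": 0, "ay": 0, "az": 0, "x": 0, "y": 0, "z": 0, "grip": 0}
    - {"ax": 0, "ay": 0, "az": 0, "x": 0.028, "y": 0, "z": -0.2, "grip": 0.0}
    - {"ax": 0, "ay": 0, "az": 0, "x": 0.06, "y": 0, "z": -0.4, "grip": 0.0}
    - {"ax": 0, "ay": 0, "az": 0, "x": 0.06, "y": 0, "z": -0.4, "grip": 0.0}
    - {"ax": 0, "ay": 0, "az": 0, "x": 0.06, "y": 0, "z": -0.4, "grip": 0.0}
    - {"ax": 0, "ay": 0, "az": 0, "x": -0.4, "y": 0, "z": -0.2, "grip": 0.0}
    - {"ax": 0, "ay": 0, "az": 0, "x": -0.45, "y": 0, "z": 0, "grip": 0.0}
    - {"ax": 0, "ay": 0, "az": 0, "x": -0.45, "y": 0, "z": 0, "grip": 0.0}
    - {"ax": 0, "ay": 0, "az": 0, "x": -0.45, "y": 0, "z": 0, "grip": 0.0}
    - {"ax": 0, "ay": 0, "az": 0, "x": -0.45, "y": 0, "z": 0, "grip": 0.0}
    - {"ax": 0, "ay": 0, "az": 0, "x": -0.45, "y": 0, "z": 0, "grip": 0.0}

```text
clock: 55.45
ee_pos: [0.3429, -0.0376, 0.2153]
tcp_rot: [-179.9, -8.0, 77.7]
force: [1.1, 0.1, 1.0]
opening: 0.044
grasp_force: 0.0
```

```bash
python3 - <<'E'
from h import *
for n in ('top','scene'):
    d=get(n); P=cloud(d); X,Y,Z=P[...,0],P[...,1],P[...,2]; v=d['pixels'].max(-1)
    k=(abs(X-.402)<.03)&(abs(Y-.218)<.03)&(Z>.1)&(Z<.14)&(v<70); q=P[k]
    if len(q)>4: print(n,'key',k.sum(),q.mean(0),'top z',np.percentile(q[:,2],[50,80,95]),cv2.fitLine(q[:,:2].astype(np.float32),cv2.DIST_L2,0,.01,.01).ravel()[:2]); print(rects(d,P,k,zp=.125,amin=8))
    k=(abs(X-.683)<.03)&(Y>.18)&(Y<.29)&(Z>.13)&(Z<.2)&(v<60); q=P[k]; print('grip',k.sum(),q.mean(0))
    k=(abs(X-.555)<.055)&(Y>.12)&(Y<.165)&(Z>.04)&(Z<.08); q=P[k]; print('bar',k.sum(),q.mean(0))
    c=d['pixels'][110:260,60:210] if n=='top' else d['pixels'][180:330,280:430]; cv2.imwrite(f'pics/e_{n}.png',cv2.cvtColor(cv2.resize(c,(400,400),interpolation=cv2.INTER_CUBIC),cv2.COLOR_RGB2BGR))
cv2.imwrite('pics/end.png',np.hstack([cv2.imread('pics/e_top.png'),cv2.imread('pics/e_scene.png')]))
print(r.get_state()['ee_pos'],r.get_state()['clock'])
E
```

```text
top key 37 [0.402551   0.21959263 0.12011739] top z [0.12360801 0.12569526 0.12712507] [ 0.9844791  -0.17550167]
[(array([155., 233.]), array([0.4026, 0.2186]), array([0.024, 0.012]), -9.5, 0.1236)]
grip 79 [0.68130696 0.23087688 0.16388824]
bar 152 [0.55131753 0.15230604 0.06361189]
scene key 37 [0.40573575 0.22534011 0.11759443] top z [0.11811947 0.12406908 0.12629577] [ 0.96684843 -0.25535095]
[(array([358., 219.]), array([0.4134, 0.2287]), array([0.035, 0.014]), -9.0, 0.1181)]
grip 86 [0.68613123 0.23459828 0.16380423]
bar 154 [0.55286307 0.15582999 0.06350826]
[ 0.34171853 -0.04019828  0.21448704] 55.55
```

View pics/end.png

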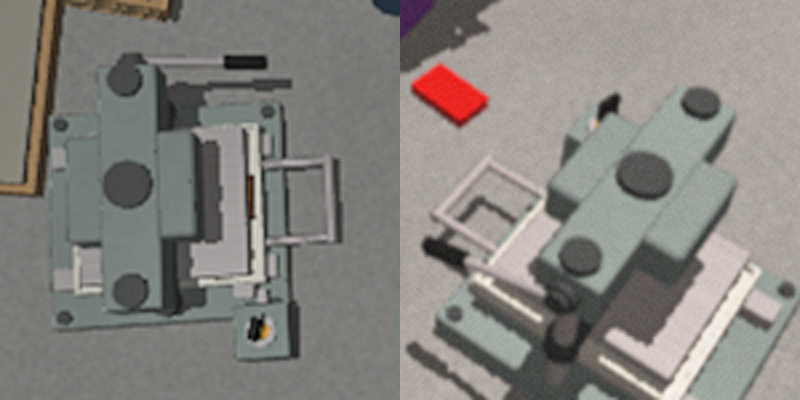

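The top view (left) shows the bed in and the lever down, with the key at (258,328) back near its start angle. Its bow top is at 0.125 m, so it is still home. The scene view (right) agrees and the arm is clear, so I'll hand the job in.

```bash
python3 -c "
from station import r
print(r.finish_job())"
```

```text
the job is handed in; nothing more can be done
None
```

I put all three brown pocket books flat in the press, with the bed in, the head down and the key turned back to lock, and handed the job in; the hand-in gave no verdict, so I don't know if it passed.

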